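# Sort the optics bench parts away and shut the drawer

## Task

Clear up the optics bench: pull out the cabinet's drawer, put all the steel posts in the wider bay and all the clamping forks in its narrower bay, pull every screwdriver out of its stand and lay it down wholly inside the aluminium tool tray, and leave the drawer pushed fully shut. Leave the power meter, the micrometer stage and the mirror where they stand.

Things in the scene. Friction and masses are not known exactly. Their poses are not given: they have to be found in the camera images.
- post_bay (a point): Point on the floor of the drawer's WIDER bay (126 mm across, at the drawer's -y side), mid-way across. Axes are the drawer's: x from its front to its back, y along the front, z up. The bay reaches 67 mm to -x (front) and 127 mm to +x. With the drawer out by q (mm), the floor is uncovered to x = q - 73; the rest is under the cabinet's top.
- fork_bay (a point): Point on the floor of the drawer's NARROWER bay (86 mm across, +y side), mid-way across; axes and depth as post_bay. Floor about 22 mm above the bench; above that floor the side walls rise 46 mm, the 6 mm plywood divider between the bays 44 mm, the drawer's front panel about 57 mm.
- cab_drawer0_handle (a point): Middle of the drawer's steel bar handle (round, 11 mm thick, 120 mm long, along y, 35 mm in front of the drawer's front panel, about 52 mm above the bench, 38 mm below the cabinet's top).
- cab_drawer0 (a joint): How far the drawer is out, m: 0 shut, 0.166 fully out. It starts 0 to 0.05 out. It slides stiffly (about 1 N), stays where it is left and can be pulled out by its handle (pinched from above) and pushed shut by its handle or front, along the drawer's x.
- cab: Grey bench cabinet, 240 deep x 260 wide x 90 mm high, fixed, with one drawer that slides out towards the robot; a divider from front to back splits the drawer into a wider and a narrower bay. Origin at the centre of its underside, x from the drawer's front into the cabinet, z up.
- board: Black perforated breadboard, 270 x 190 x 12 mm thick, fixed on the bench on one side of the cabinet (left or right changes); the posts and forks start on it. Origin at the centre of its underside.
- tray: Open shallow aluminium tool tray on a 3 mm rubber mat, fixed, on the other side from the breadboard: 200 (x) x 85 (y) x 30 mm high outside, walls and floor 4 mm. Origin at the centre of its underside, long side along its x.
- holder: Dark steel screwdriver stand on the same rubber mat, fixed: two upright square pockets, 15 mm wide inside, 23 mm outside, 56 mm high, floor 4 mm, at x = -25 and +25 mm of its frame. Origin at the centre of its underside.
- meter: Bystander: grey optical power meter, 90 x 130 x 40 mm, loose on the back of the cabinet's top.
- stage: Bystander: black micrometer stage, 80 x 80 x 98 mm, loose on the bench.
- mirror: Bystander: small mirror in a black mount on a slim post, 103 mm tall, loose on the bench.
- post0: Steel pedestal post, 0.09 kg, 35 mm tall: square foot 28 x 28 x 6 mm, above it a round shaft of 20 mm diameter. Origin at the centre of the foot's underside, z along the shaft. Starts upright. May be absent.
- post1: Steel pedestal post, 0.09 kg, 35 mm tall: square foot 28 x 28 x 6 mm, above it a round shaft of 20 mm diameter. Origin at the centre of the foot's underside, z along the shaft. Starts upright. May be absent.
- post2: Steel pedestal post, 0.09 kg, 35 mm tall: square foot 28 x 28 x 6 mm, above it a round shaft of 20 mm diameter. Origin at the centre of the foot's underside, z along the shaft. Starts upright. May be absent.
- fork0: Flat aluminium clamping fork, 0.04 kg, 54 (x) x 26 (y) x 10 mm: solid for 22 mm at the -x end, then two 8 mm prongs with a 10 mm slot to the +x end. Origin at the centre of its underside, z up. Starts flat. May be absent.
- fork1: Flat aluminium clamping fork, 0.04 kg, 54 (x) x 26 (y) x 10 mm: solid for 22 mm at the -x end, then two 8 mm prongs with a 10 mm slot to the +x end. Origin at the centre of its underside, z up. Starts flat. May be absent.
- fork2: Flat aluminium clamping fork, 0.04 kg, 54 (x) x 26 (y) x 10 mm: solid for 22 mm at the -x end, then two 8 mm prongs with a 10 mm slot to the +x end. Origin at the centre of its underside, z up. Starts flat. May be absent.
- driver0: Screwdriver, 0.06 kg, 135 mm long: grey insulated shaft of 10 mm diameter and 60 mm length, a square guard 22 x 22 x 5 mm, then a black round handle of 18 mm diameter and 70 mm length. Origin at the tip, z along it to the handle. Starts tip down in a pocket of the holder, its tip on the pocket's floor, leaning up to 6 degrees. May be absent.
- driver0_top (a point): Middle of the end of that screwdriver's handle, 135 mm from the tip.
- driver1: Screwdriver, 0.06 kg, 135 mm long: grey insulated shaft of 10 mm diameter and 60 mm length, a square guard 22 x 22 x 5 mm, then a black round handle of 18 mm diameter and 70 mm length. Origin at the tip, z along it to the handle. Starts tip down in a pocket of the holder, its tip on the pocket's floor, leaning up to 6 degrees. May be absent.
- driver1_top (a point): Middle of the end of that screwdriver's handle, 135 mm from the tip.

How it is judged:
By the outcome, as a careful person would: the job done as asked, in the order asked, and still so for the second after the job is handed in, with the robot touching nothing.
Of post0, post1, post2 only 2 to 3 are there at a start; the rules pass over those that are not, and their reading is None.
Of fork0, fork1, fork2 only 2 to 3 are there at a start; the rules pass over those that are not, and their reading is None.
Of driver0, driver1 only 1 to 2 are there at a start; the rules pass over those that are not, and their reading is None.
At some moment in a run one of post0, post1, post2, fork0, fork1, fork2 may be knocked a few centimetres aside while the robot is not near it.
Once in a run the grip may slacken for a moment while it holds something.
It also fails if it takes over 210 s, if anything falls off the work surface, if the arm or the gripper's body presses on something with over 40 N, if the wrist force passes 120 N, or if a joint passes its speed limit or range.

## Robot

A 7-joint arm with a two-finger parallel gripper is mounted at the origin on the work surface. World frame = base frame: x ahead of the robot, y to its left, z up, the work surface at z = 0. Lengths are in m, angles in rad, forces in N, time in s.
With the tool pointing down it reaches from about 0.425 to 0.875 m from the base axis. Payload 4.7 kg.
Tool frame: the origin (TCP) lies between the finger pads; the fingertips stand 19 mm ahead of it and the grasp point (between the pads) is the TCP (ctrl.tip_extent is the distance from the TCP to the fingertips, in m); z points along the fingers, y is the line along which they close (so a half turn about z gives the same grasp; the last joint's range is limited). The gripper opens to 87 mm and grips with 3 to 60 N. Pads are 19 mm wide; open, the fingers measure 117 mm over their backs; the gripper's body (75 mm by 190 mm) begins 51 mm behind the grasp point.
Start: joints at [-1.148, 0.321, -0.07, 1.45, 0.023, 1.371, -0.057], TCP at [0.258, 0.596, 0.203] pointing down, gripper open.
Joint ranges: [-2.86, 2.86], [-0.3, 2.09], [-1.38, 1.24], [0.06, 2.45], [-1.56, 4.7], [0.09, 2.05], [-2.69, 2.69]. Speed limits (rad/s): [2.57, 2.57, 3.14, 3.14, 3.14, 3.14, 3.14].

## Interface

Orientations are given as a rotation vector (axis times angle).
In Python, from bench import ctrl gives the robot as it stands.
- The arm moves only by the shell command python3 -m crank 'ROWS' [OPENING] [FORCE]. ROWS is JSON, a list of rows, each an object of numbers: "tx", "ty", "tz": the shift along the tool's x, y, z in mm; "turn": the turn about the tool's z in units of 5 degrees (1.0 is 5 degrees). In form: [{"tx": .., "ty": .., "tz": .., "turn": ..}, ...]. A call has 1 to 5 rows; each row is the pose to reach, as a shift and turn from the pose commanded when the call began, along the tool's axes at that moment; what a row does not reach only later rows make up. A row lasts 1/8 s, in which the tool goes at most 62.5 mm and 10.7 degrees, less where a joint would pass 70% of its speed; a pose out of reach is approached as far as the arm can. A call with a gripper value outside its range is refused whole. OPENING is the finger opening in mm, from 0 to 87, set as the call begins (- or left out, the last holds). The fingers move at their own pace and stop on an object; FORCE is the grip in N (left out, the last holds). Time passes only in rows, so rows that repeat a pose let the fingers close. It gives the time, the measured TCP pose, the force, the opening and the grip force at its end, in the units of the state.
- ctrl.get_state(): the state, without advancing time (a new reading comes with each control period).
- ctrl.get_image(name): name is "scene" or "top"; returns (picture, depth): 400x640x3 uint8, red, green, blue; 400x640 float32, m along the optical axis (not along the pixel's ray), 0 where there is no reading.
- ctrl.camera_model(name): a dict with "intrinsics" (3x3 intrinsics, pixels), "origin" and "orientation" of the camera in the world. Camera axes: x right, y down, z forward; pixel columns grow to the right and rows downward; lengths in m; the calibration is good to about 2 mm. A picture is of the moment at which its call begins. camera_model takes no time and is no camera call.
- ctrl.close_job(): hands the job in; it is judged then, once.
Trained networks look in the newest picture that a camera, given by its name, has taken for a name from the list of things; names that differ only in an ending like _2 or _b are one class to them, and where a whole thing is asked for, a point or a joint stands for the part that bears it (a point fixed in the world has none). Each returns a list of dicts, best first, with "confidence" (0 to 1); they miss things now and then, are a little off and sometimes report something else, mostly with a low value. They report only what shows in the picture. A call takes as long as a camera call.
- ctrl.recognise(camera, query): "xyz" ([x, y, z] in m, in world coordinates, good to about 4 mm: the middle of the surface that is visible of it).
- ctrl.mark_of(camera, query): "xyz" ([x, y, z] in m, in world coordinates, good to about 4 mm: a listed point, or the origin of a listed thing).
The state is a dict: "time": time; "joint_positions": joint angles; "qd": joint speeds; "joint_torque": joint torques, N m; "position": TCP position; "tool_rot": TCP orientation; "ft_force": force on the tool from outside, world axes, zero at the start; "torque": the same for the moment, N m; "grip_width": opening from 0.0 (shut) to 1.0 (fully open); "grip_force": force on a finger pad.
Only numpy, scipy, OpenCV 4.12 (cv2) and the standard library are available. Lean on these libraries where they do the work, as an engineer would, in place of code of your own. Each camera call takes 0.05 s, during which the arm holds its last target. There are 200 camera calls.

## Working session

There is one attempt and no reset: what is moved stays moved. The work goes in short steps, Python scripts to look and compute and a shell command to move; the robot and the scene stay as the last step left them, time stands still between calls to the robot, and variables do not carry over. Pictures are saved under pics/ and viewed, at most 16 in all, crops included, and the job is handed in when it is done.

```bash
ls; mkdir -p pics; cat > h.py <<'E'
import numpy as np, cv2
from bench import ctrl
from scipy.spatial.transform import Rotation as R
def cam(n):
    m=ctrl.camera_model(n); K=np.array(m["intrinsics"]); o=np.array(m["origin"]); q=np.array(m["orientation"])
    Rm=q if q.shape==(3,3) else R.from_rotvec(q).as_matrix()
    return K,o,Rm
def cloud(n,d):
    K,o,Rm=cam(n); v,u=np.mgrid[:d.shape[0],:d.shape[1]]
    p=np.stack([(u-K[0,2])/K[0,0]*d,(v-K[1,2])/K[1,1]*d,d],-1)
    P=p@Rm.T+o; P[d==0]=np.nan; return P
def save(n,f):
    im,d=ctrl.get_image(n); cv2.imwrite('pics/'+f,im[:,:,::-1]); return im,d
def marks(n,names):
    for q in names:
        for r in ctrl.mark_of(n,q)[:4]:
            print(n,q,np.round(r['xyz'],4),round(r['confidence'],2))
def st():
    s=ctrl.get_state(); print('t',s['time'],'p',np.round(s['position'],4)); return s
E
python3 - <<'E'
from h import *
s=st();print(s)
for n in('scene','top'):
    print(n,ctrl.camera_model(n))
    im,d=save(n,n+'0.png'); np.savez(n+'0',im=im,d=d)
E
```

```text
pics
t 0.0 p [0.2582 0.5959 0.2021]
{'time': 0.0, 'joint_positions': array([-1.14789082,  0.32179839, -0.07009664,  1.45167556,  0.02260703,
        1.37080366, -0.05688996]), 'qd': array([ 0.00026469,  0.00104012,  0.00041292, -0.00057127, -0.00052242,
        0.00280683,  0.00045414]), 'joint_torque': array([-1.00512563e-03, -4.91293931e+01, -4.04410483e-01, -3.12529314e+01,
       -6.39267149e-02,  4.32761677e-02,  1.59727069e-04]), 'position': array([0.25819129, 0.595874  , 0.20207735]), 'tool_rot': array([-6.37547962e-01, -3.07592939e+00,  2.94702559e-03]), 'ft_force': array([-0.58224608, -0.31406415,  0.55641031]), 'torque': array([ 0.0058539 ,  0.02639291, -0.02917346]), 'grip_force': 0.0, 'grip_width': 1.0031054057467528}
scene {'intrinsics': array([[492.13451609,   0.        , 322.84690962],
       [  0.        , 492.13451609, 197.29165531],
       [  0.        ,   0.        ,   1.        ]]), 'origin': array([ 1.37435357, -0.62234003,  1.28280118]), 'orientation': array([-2.23463333, -1.08729297,  0.40297546])}
top {'intrinsics': array([[451.60684711,   0.        , 324.62583575],
       [  0.        , 451.60684711, 196.4055501 ],
       [  0.        ,   0.        ,   1.        ]]), 'origin': array([ 0.39319203, -0.00513499,  1.73316457]), 'orientation': array([-2.13351082,  2.17295686, -0.11963299])}
```

View pics/scene0.png

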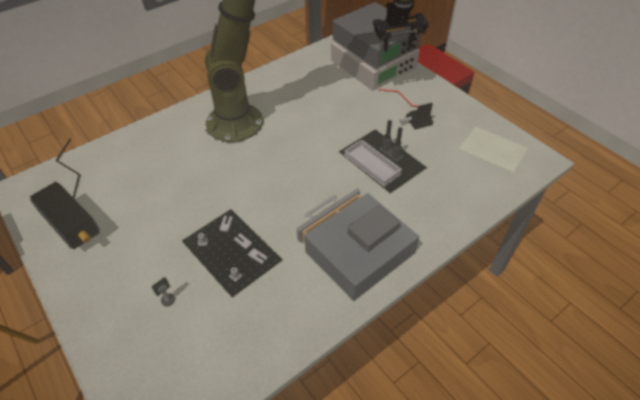

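View pics/top0.png

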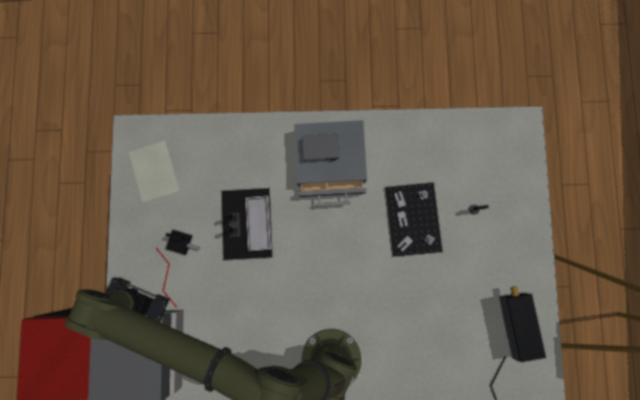

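```bash
python3 - <<'E'
from h import *
for c in('top','scene'):
    marks(c,['post0','fork0','driver0','driver0_top','cab','cab_drawer0_handle','post_bay','fork_bay','tray','holder','board','stage','mirror','meter'])
st()
E
```

```text
top post0 [ 0.5116 -0.3238 -0.0016] 0.64
top post0 [ 0.6018 -0.3602  0.0112] 0.56
top post0 [ 0.4333 -0.3799  0.0111] 0.45
top fork0 [ 0.4176 -0.281   0.0113] 0.6
top fork0 [0.5053 0.263  0.0033] 0.6
top fork0 [ 0.5126 -0.2813  0.0126] 0.42
top fork0 [ 0.5861 -0.2716  0.0085] 0.38
top driver0 [0.5312 0.364  0.0039] 0.58
top driver0 [0.4779 0.3603 0.0042] 0.49
top driver0_top [0.4771 0.3619 0.1428] 0.51
top driver0_top [0.5052 0.3584 0.0045] 0.25
top cab [ 0.7581 -0.0116  0.0027] 0.66
top cab [0.7737 0.0259 0.0884] 0.16
top cab_drawer0_handle [ 0.5709 -0.0147  0.0484] 0.98
top post_bay [ 0.6967 -0.0584  0.0243] 0.67
top fork_bay [0.6924 0.0522 0.0235] 0.68
top tray [0.5078 0.2639 0.0039] 0.88
top holder [0.5061 0.3628 0.0047] 0.5
top board [ 0.5131 -0.3248 -0.0044] 0.8
top board [ 0.7594 -0.0127  0.0027] 0.32
top stage [0.4415 0.5728 0.0007] 0.82
top mirror [ 0.545  -0.5507 -0.0011] 0.66
top meter [0.7725 0.0231 0.0881] 0.86
top meter [0.5021 0.2615 0.0025] 0.37
scene post0 [ 0.4316 -0.3774  0.0094] 0.52
scene post0 [ 0.6078 -0.3683  0.0112] 0.4
scene fork0 [ 0.5882 -0.2737  0.011 ] 0.61
scene fork0 [ 0.4201 -0.288   0.01  ] 0.55
scene fork0 [ 0.5105 -0.277   0.0101] 0.48
scene driver0 [0.4805 0.3596 0.0023] 0.59
scene driver0 [0.5286 0.3669 0.0078] 0.43
scene driver0_top [0.478  0.36   0.1386] 0.59
scene cab [ 0.7602 -0.0085 -0.0022] 0.8
scene cab_drawer0_handle [ 0.5674 -0.0158  0.0538] 0.8
scene cab_drawer0_handle [0.7736 0.0251 0.0865] 0.55
scene post_bay [ 0.4221 -0.2852  0.0078] 0.61
scene post_bay [ 0.4318 -0.3788  0.0108] 0.4
scene tray [ 0.5028  0.2652 -0.001 ] 0.84
scene holder [0.5049 0.3649 0.0037] 0.86
scene board [ 0.5103 -0.3236 -0.0009] 0.79
scene board [ 0.5109 -0.2767  0.01  ] 0.69
scene stage [0.4428 0.5731 0.0012] 0.65
scene mirror [ 0.5499 -0.5584  0.0012] 0.57
scene meter [0.7723 0.0274 0.0875] 0.87
t 1.5 p [0.2584 0.5965 0.2032]
```

The scene view shows the robot, the breadboard (about 232,252) with 2 posts (203,239; 235,273) and 3 forks, the cabinet (360,240) with its handle (321,207), and the tray (373,162). The stand holds 2 drivers (388,130; 400,137). In the top view the drawer is slightly open, with its handle at about (329,202). Next I'll measure from the clouds.

```bash
cat >> h.py <<'E'
def rects(P,mask,minpx=12):
    n,l,s,c=cv2.connectedComponentsWithStats(mask.astype(np.uint8),connectivity=4)
    for i in range(1,n):
        if s[i,4]<minpx: continue
        p=P[l==i]; r=cv2.minAreaRect((p[:,:2]*1000).astype(np.float32))
        print(' n',s[i,4],'px',np.round(c[i]),'ctr',np.round(r[0],1),'size',np.round(r[1],1),'ang',round(r[2],1),'z',np.round(np.percentile(p[:,2],[5,50,95])*1000,1))
def box(P,x0,x1,y0,y1,z0,z1):
    return (P[...,0]>x0)&(P[...,0]<x1)&(P[...,1]>y0)&(P[...,1]<y1)&(P[...,2]>z0)&(P[...,2]<z1)
E
python3 - <<'E'
from h import *
big=[]
for n in('top','scene'):
    z=np.load(n+'0.npz'); im=z['im']; P=cloud(n,z['d'])
    print(n,'bench z',np.nanmedian(P[box(P,.3,.45,-.2,.2,-.05,.05)][:,2]))
    b=box(P,.35,.7,-.45,-.2,-.02,.1)
    print('board');rects(P,b&(P[...,2]<.03)&(im.mean(-1)<60),500)
    print('items z');rects(P,b&(P[...,2]>.0165))
    print('bright');rects(P,box(P,.385,.64,-.41,-.235,-.02,.1)&(im.mean(-1)>85))
    print('cab');rects(P,box(P,.5,.95,-.2,.2,.08,.1),100)
    print('meter');rects(P,box(P,.5,.95,-.2,.2,.115,.2),50)
    print('handle');rects(P,box(P,.5,.6,-.15,.15,.035,.08))
    print('tray');rects(P,box(P,.35,.65,.2,.33,.02,.05))
    print('holder');rects(P,box(P,.4,.6,.32,.42,.04,.065))
    print('drv');rects(P,box(P,.4,.6,.3,.45,.08,.2))
    print('drvtop');rects(P,box(P,.4,.6,.3,.45,.128,.2),4)
    # crop
    cx=((380,175,450,265) if n=='top' else (175,200,290,305))
    c=im[cx[1]:cx[3],cx[0]:cx[2],::-1]; big.append(cv2.resize(c,(390,500),interpolation=cv2.INTER_CUBIC))
cv2.imwrite('pics/crop0.png',np.clip(np.hstack(big)*1.5,0,255))
E
```

```text
top bench z 0.0002821763761711171
board
 n 2843 px [414. 219.] ctr [ 511.8 -322.7] size [263.8 188.1] ang 4.5 z [ 5.5 12.5 19.4]
items z
 n 90 px [400. 199.] ctr [ 588.2 -273.5] size [59.3 32.9] ang 16.9 z [16.9 20.5 28.2]
 n 47 px [423. 194.] ctr [ 607.  -361.7] size [28.6 32.9] ang 48.9 z [17.2 39.7 52.5]
 n 81 px [401. 218.] ctr [ 511.8 -278. ] size [53.1 29.5] ang 10.5 z [17.1 21.8 27.3]
 n 52 px [429. 239.] ctr [ 431.5 -377.7] size [29.6 26.8] ang 44.0 z [17.3 36.  54.1]
 n 76 px [405. 242.] ctr [ 416.8 -284. ] size [30.6 59.5] ang 39.9 z [17.9 21.9 29.8]
bright
 n 32 px [424. 194.] ctr [ 603.6 -363.6] size [26.9 17.6] ang 24.4 z [14.2 42.5 55.2]
 n 85 px [400. 200.] ctr [ 587.7 -275. ] size [52.4 28.7] ang 15.2 z [11.4 20.4 28.4]
 n 85 px [402. 218.] ctr [ 513.7 -281.1] size [53.4 29.9] ang 7.7 z [11.9 20.5 27. ]
 n 34 px [430. 239.] ctr [ 434.2 -378.8] size [30.2 15.6] ang 0.4 z [14.4 47.2 55.1]
 n 93 px [405. 243.] ctr [ 421.  -288.3] size [27.9 56. ] ang 43.0 z [10.3 21.3 28.5]
cab
 n 3230 px [332. 153.] ctr [764.2 -10.6] size [228.5 260.4] ang 2.0 z [83.8 90.3 96.5]
meter
 
[... 2130 characters left out ...]
65.5] size [206.9  94.2] ang 3.1 z [21.  28.4 35.9]
holder
 n 45 px [387. 141.] ctr [487.7 356.2] size [32.7 24. ] ang 50.3 z [40.7 52.5 62.3]
 n 49 px [397. 148.] ctr [533.6 359.7] size [25.8 25.6] ang 0.4 z [42.1 50.8 61. ]
drv
 n 76 px [388. 127.] ctr [484.4 357.8] size [16.6 25.1] ang 48.4 z [ 85.  118.7 141.4]
 n 80 px [398. 135.] ctr [533.6 360.3] size [18.4 19.2] ang 8.1 z [ 83.  115.8 142.8]
drvtop
 n 23 px [389. 122.] ctr [485.2 358.1] size [13.6 23.1] ang 2.5 z [131.2 139.2 143. ]
 n 28 px [399. 130.] ctr [533.5 360.9] size [16.1 19.5] ang 21.3 z [129.  139.6 144.3][ WARN:0@0.429] global loadsave.cpp:1063 imwrite_ Unsupported depth image for selected encoder is fallbacked to CV_8U.
```

View pics/crop0.png

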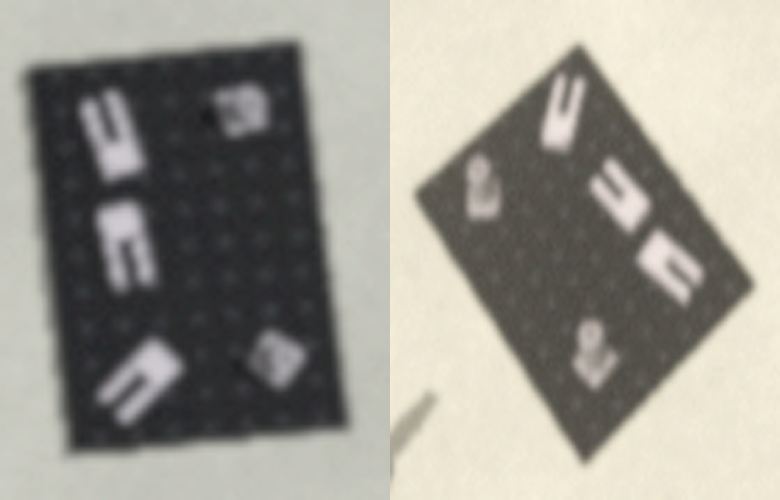

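The crop shows 3 forks: far (110,135), prongs towards +x; middle (125,245), prongs towards -x; near (140,380), prongs towards -x+y. It also shows two posts (240,110; 275,360). The heights agree with the text, so I'll make a planning helper and start with the drawer.

```bash
cat > plan.py <<'E'
# plan.py x y z psi(deg of tool-y in world; mm) -> tool-frame shift
import sys; from h import *
def plan(tgt,psi=None,verbose=True):
    s=ctrl.get_state(); Rm=R.from_rotvec(s['tool_rot']).as_matrix(); p=np.array(s['position'])*1000
    d=Rm.T@(np.array(tgt)-p); cur=np.degrees(np.arctan2(Rm[1,1],Rm[0,1]))
    dp=0 if psi is None else (psi-cur+90)%180-90
    print('t %.1f'%s['time'],'at',np.round(p,1),'psi %.1f'%cur,'tilt %.1f'%np.degrees(np.arccos(-Rm[2,2])),'F',np.round(s['ft_force'],1),'w %.1f'%(s['grip_width']*87),'gf %.1f'%s['grip_force'])
    print('tx %.0f ty %.0f tz %.0f turn %.1f'%(*d,-dp/5),'q7 %.2f'%s['joint_positions'][6])
if __name__=='__main__':
    a=[float(v) for v in sys.argv[1:]]; plan(a[:3],a[3] if len(a)>3 else None)
E
python3 - <<'E'
from h import *
for n in('top','scene'):
    z=np.load(n+'0.npz'); P=cloud(n,z['d'])
    p=P[box(P,.5,.62,-.15,.15,.035,.08)]; p=p[:,:2]-[.57,-.015]; a=np.radians(2); c,s=np.cos(a),np.sin(a)
    u=p@[c,s]; v=p@[-s,c]; h=np.histogram(u*1000,bins=np.arange(-20,50,4)); print(n,h[0],h[1][0]); m=(u<.008)
    print(np.median(u[m])*1000, v[m].min()*1000,v[m].max()*1000)
E
python3 plan.py 569 -16 200 2
```

```text
top [  0   0   0   0  31  34  32   9   3   5   4   3   5   4 126  48  57] -20
1.947017464395012 -64.451286822422 59.32532039399031
scene [ 0  0  0  0  2 21 39 58  9  4  9  4  0  0  7 45 68] -20
5.596822807866667 -69.37270743792818 63.649382922188536
t 1.5 at [258.4 596.5 203.2] psi 66.6 tilt 0.0 F [0.9 0.1 0.2] w 86.9 gf 0.0
tx -528 ty -439 tz 3 turn 12.9 q7 -0.06
```

```bash
python3 -m crank '[{"tx":-48,"ty":-40,"turn":2},{"tx":-96,"ty":-80,"turn":4},{"tx":-144,"ty":-120,"turn":6},{"tx":-192,"ty":-160,"turn":8},{"tx":-240,"ty":-200,"turn":10}]' 26 && python3 plan.py 572 -17 180 2
```

```text
$[0]: bad value
```

```bash
python3 -m crank '[{"tx":-48,"ty":-40,"tz":0,"turn":2},{"tx":-96,"ty":-80,"tz":0,"turn":4},{"tx":-144,"ty":-120,"tz":0,"turn":6},{"tx":-192,"ty":-160,"tz":0,"turn":8},{"tx":-240,"ty":-200,"tz":0,"turn":10}]' 26 && python3 plan.py 572 -17 180 2
```

```text
time: 2.12
position: [0.3999, 0.3157, 0.2035]
tool_rot: [1.885, 2.513, 0.002]
ft_force: [0.5, 0.8, 0.8]
grip_width: 0.515
grip_force: 0.0
t 2.1 at [399.9 315.7 203.5] psi 16.3 tilt 0.1 F [0.5 0.8 0.8] w 44.8 gf 0.0
tx -368 ty 72 tz 23 turn 2.9 q7 -0.43
```

```bash
python3 -m crank '[{"tx":-60,"ty":12,"tz":4,"turn":1.5},{"tx":-120,"ty":24,"tz":8,"turn":2.9},{"tx":-180,"ty":36,"tz":12,"turn":2.9},{"tx":-240,"ty":48,"tz":16,"turn":2.9},{"tx":-300,"ty":60,"tz":20,"turn":2.9}]' && python3 plan.py 572 -17 120 2
```

```text
time: 2.75
position: [0.5431, 0.0455, 0.1835]
tool_rot: [2.18, 2.262, 0.002]
ft_force: [0.7, 0.8, 0.6]
grip_width: 0.302
grip_force: 0.0
t 2.8 at [543.1  45.5 183.5] psi 2.1 tilt 0.1 F [0.7 0.8 0.6] w 26.3 gf 0.0
tx -64 ty 27 tz 64 turn 0.0 q7 -0.05
```

```bash
python3 -m crank '[{"tx":0,"ty":0,"tz":0,"turn":0}]' && python3 plan.py 572 -17 120 2
```

```text
time: 2.88
position: [0.5436, 0.0406, 0.1832]
tool_rot: [2.19, 2.249, -0.002]
ft_force: [-0.7, -0.3, 0.7]
grip_width: 0.3
grip_force: 0.0
t 2.9 at [543.6  40.6 183.2] psi 1.5 tilt 0.2 F [-0.7 -0.3  0.7] w 26.1 gf 0.0
tx -58 ty 27 tz 63 turn -0.1 q7 -0.05
```

```bash
python3 -m crank '[{"tx":-29,"ty":14,"tz":30,"turn":0},{"tx":-58,"ty":27,"tz":63,"turn":0},{"tx":-58,"ty":27,"tz":63,"turn":0},{"tx":-58,"ty":27,"tz":63,"turn":0}]' && python3 - <<'E'
from h import *
im,d=save('scene','s1.png'); im2,_=save('top','t1.png')
c=np.hstack([cv2.resize(im[170:260,270:390],(400,300)),cv2.resize(im2[160:250,270:390],(400,300))])
cv2.imwrite('pics/c1.png',c[:,:,::-1])
import plan; plan.plan([572,-17,53],2)
E
```

```text
time: 3.38
position: [0.5714, -0.0082, 0.1206]
tool_rot: [-2.179, -2.262, -0.002]
ft_force: [-0.6, 0.1, 0.9]
grip_width: 0.302
grip_force: 0.0
t 3.5 at [571.9  -7.8 121.4] psi 2.2 tilt 0.1 F [-0.2  0.7  0.6] w 26.1 gf 0.0
tx -9 ty -0 tz 68 turn 0.0 q7 0.11
```

View pics/c1.png

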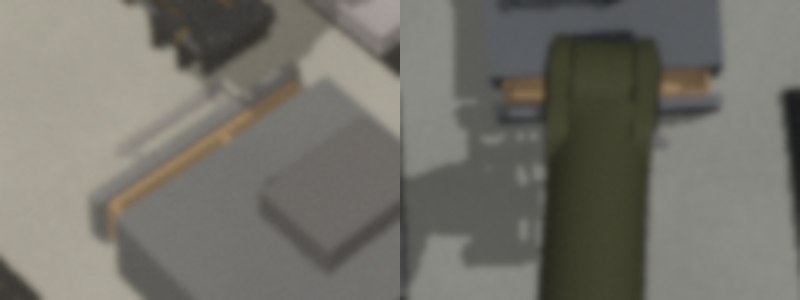

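The gripper is above the handle (left crop: handle at 170,110, fingers coming from 215,60). I'll lower it and grip.

```bash
python3 -m crank '[{"tx":0,"ty":0,"tz":25,"turn":0},{"tx":0,"ty":0,"tz":45,"turn":0},{"tx":0,"ty":0,"tz":60,"turn":0},{"tx":0,"ty":0,"tz":67,"turn":0},{"tx":0,"ty":0,"tz":67,"turn":0}]' && python3 -m crank '[{"tx":0,"ty":0,"tz":0,"turn":0},{"tx":0,"ty":0,"tz":0,"turn":0},{"tx":0,"ty":0,"tz":0,"turn":0}]' 0 20 && python3 plan.py 425 -23 54 2
```

```text
time: 4.1
position: [0.5714, -0.0096, 0.0533]
tool_rot: [-2.18, -2.262, -0.0]
ft_force: [0.8, -0.3, 0.1]
grip_width: 0.297
grip_force: 0.0
time: 4.47
position: [0.5716, -0.0099, 0.0536]
tool_rot: [2.181, 2.261, 0.001]
ft_force: [0.3, -0.5, -0.0]
grip_width: 0.057
grip_force: 0.0
t 4.5 at [571.6  -9.9  53.6] psi 2.1 tilt 0.0 F [ 0.3 -0.5 -0. ] w 5.0 gf 0.0
tx -8 ty -147 tz -1 turn 0.0 q7 0.14
```

```bash
python3 - <<'E'
from h import *
s=st(); print(s['grip_width']*87,s['grip_force'],s['ft_force'])
im,d=save('scene','s2.png'); P=cloud('scene',d)
c=cv2.resize(im[160:250,270:390],(800,600),interpolation=cv2.INTER_CUBIC); cv2.imwrite('pics/c2.png',c[:,:,::-1])
marks('scene',['cab_drawer0_handle'])
E
```

```text
t 4.475 p [ 0.5716 -0.0099  0.0536]
4.957247561478923 0.0 [ 0.25943982 -0.50389088 -0.01064294]
scene cab_drawer0_handle [ 0.5709 -0.0193  0.0546] 0.76
```

View pics/c2.png

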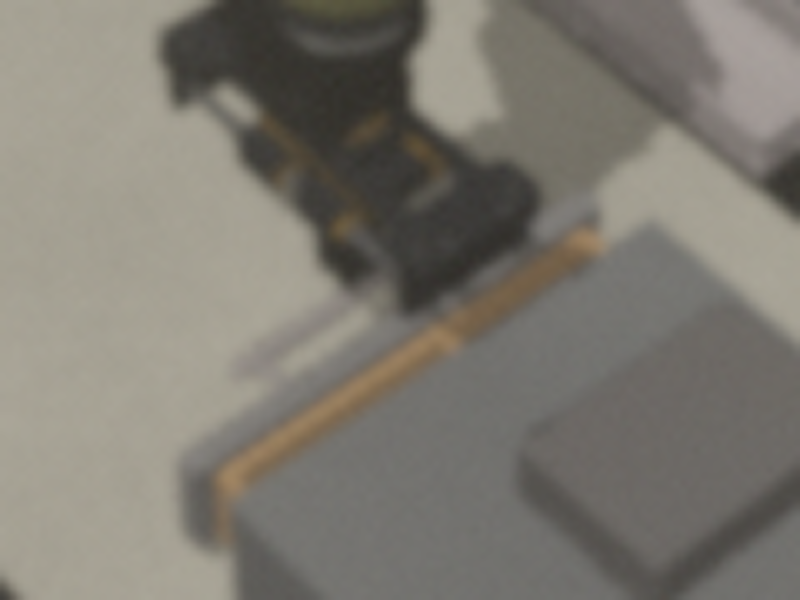

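The fingers are around the bar (about 370,290 in the crop). I'll let them finish closing and read again.

```bash
python3 -m crank '[{"tx":0,"ty":0,"tz":0,"turn":0},{"tx":0,"ty":0,"tz":0,"turn":0},{"tx":0,"ty":0,"tz":0,"turn":0}]' 0 20 && python3 plan.py 425 -23 54 2
```

```text
time: 4.95
position: [0.5713, -0.0099, 0.0532]
tool_rot: [2.181, 2.261, 0.0]
ft_force: [0.3, 0.6, 0.1]
grip_width: 0.004
grip_force: 0.0
t 5.0 at [571.3  -9.9  53.2] psi 2.1 tilt 0.0 F [0.3 0.6 0.1] w 0.4 gf 0.0
tx -8 ty -147 tz -1 turn 0.0 q7 0.14
```

```bash
python3 - <<'E'
from h import *
s=st()
im,d=save('scene','s3.png'); P=cloud('scene',d); K,o,Rm=cam('scene')
def pr(p):
    q=Rm.T@(np.array(p)-o); return (K@q/q[2])[:2].round(1),round(q[2],3)
print('tcp px',pr(s['position']),'tip',pr(s['position']-[0,0,.019]),'bar',pr([.572,-.017,.052]))
for v in range(196,212,1):
    print(v,[f"{int(1000*P[v,u,0])},{int(1000*P[v,u,1])},{int(1000*P[v,u,2])}" for u in range(318,336,2)])
c=cv2.resize(im[180:225,300:360],(800,600),interpolation=cv2.INTER_CUBIC); cv2.imwrite('pics/c3.png',c[:,:,::-1])
E
```

```text
t 4.95 p [ 0.5713 -0.0099  0.0532]
tcp px (array([321.1, 203.2]), np.float64(1.591)) tip (array([321.2, 206.9]), np.float64(1.606)) bar (array([319.5, 204.6]), np.float64(1.589))
196 ['603,-46,145', '577,-18,101', '616,-40,153', '625,-39,160', '521,49,-1', '647,-42,184', '649,-36,181', '655,-33,184', '659,-29,185']
197 ['569,-20,90', '581,-21,102', '586,-17,104', '626,-40,158', '631,-37,160', '649,-43,182', '654,-40,183', '658,-36,185', '661,-31,184']
198 ['568,-20,84', '581,-22,98', '583,-15,95', '625,-39,151', '635,-39,161', '652,-46,182', '654,-40,180', '663,-39,187', '663,-32,183']
199 ['569,-20,80', '581,-22,93', '585,-16,92', '581,-6,81', '634,-39,155', '650,-45,175', '657,-42,179', '663,-39,182', '668,-36,184']
200 ['565,-17,69', '581,-21,87', '583,-15,84', '582,-6,77', '573,8,57', '644,-40,161', '658,-43,176', '666,-42,183', '669,-37,182']
201 ['521,14,-1', '581,-22,83', '581,-14,77', '570,2,53', '576,5,57', '646,-41,159', '661,-45,176', '666,-42,179', '671,-38,180']
202 ['527,10,2', '578,-19,73', '581,-14,72', '575,-1,57', '579,3,56', '576,14,45', '659,-44,168', '666,-42,174
[... 444 characters left out ...]
5', '549,19,-4', '559,19,5', '559,28,-1', '661,-45,152', '660,-37,145', '621,3,77']
207 ['578,-28,54', '578,-20,48', '551,8,0', '558,12,4', '558,20,-2', '611,-13,75', '660,-45,147', '660,-37,141', '625,0,79']
208 ['585,-33,60', '550,1,0', '551,8,-4', '557,12,-2', '611,-21,77', '617,-18,80', '621,-13,80', '618,-2,69', '625,0,73']
209 ['549,-6,0', '551,0,-4', '560,1,3', '556,13,-8', '613,-23,75', '617,-18,75', '622,-13,76', '624,-7,73', '624,0,67']
210 ['553,-9,0', '554,-2,-4', '562,0,1', '613,-30,75', '617,-25,75', '622,-21,76', '625,-16,75', '623,-6,66', '627,-1,66']
211 ['553,-9,-5', '562,-8,2', '613,-38,76', '617,-34,77', '621,-29,77', '625,-24,76', '625,-16,70', '628,-10,69', '629,-3,65']
```

View pics/c3.png

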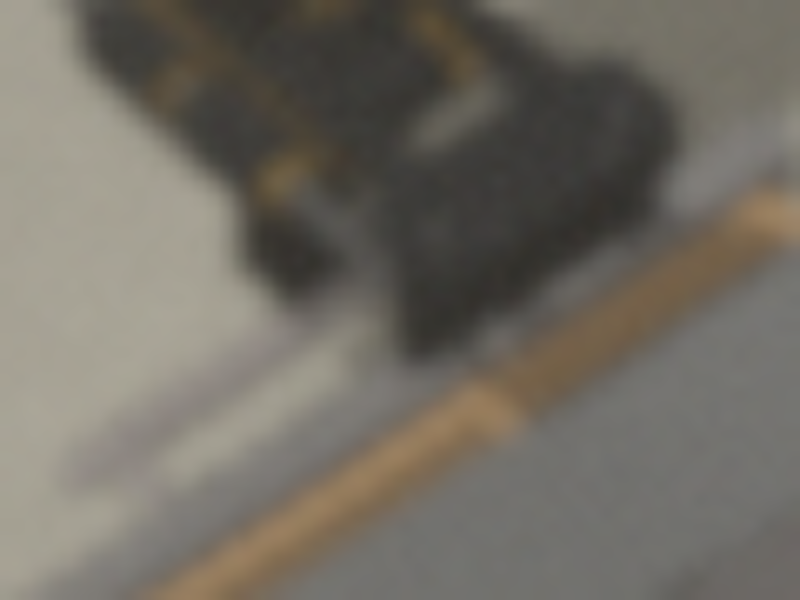

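```bash
python3 -m crank '[{"tx":0,"ty":0,"tz":-30,"turn":0},{"tx":0,"ty":0,"tz":-60,"turn":0},{"tx":0,"ty":0,"tz":-80,"turn":0},{"tx":0,"ty":0,"tz":-80,"turn":0},{"tx":0,"ty":0,"tz":-80,"turn":0}]' 60 && python3 - <<'E'
from h import *
s=st(); print(ctrl.tip_extent,[a for a in dir(ctrl) if a[0]!='_'])
im,d=save('scene','s4.png'); P=cloud('scene',d)
m=box(P,.48,.68,-.09,.07,.094,.3); p=P[m]
for z in range(95,260,10):
    q=p[(p[:,2]*1000>=z)&(p[:,2]*1000<z+10)]
    if len(q): print(z,len(q),'x',q[:,0].min().round(3),q[:,0].max().round(3),'y',q[:,1].min().round(3),q[:,1].max().round(3))
c=cv2.resize(im[150:225,280:380],(800,600),interpolation=cv2.INTER_CUBIC); cv2.imwrite('pics/c4.png',c[:,:,::-1])
E
```

```text
time: 5.62
position: [0.5707, -0.0098, 0.1322]
tool_rot: [-2.18, -2.261, 0.001]
ft_force: [-0.5, -0.0, 0.0]
grip_width: 0.491
grip_force: 0.0
t 5.625 p [ 0.5707 -0.0098  0.1322]
0.019 ['MotionError', 'camera_model', 'close_job', 'get_image', 'get_state', 'mark_of', 'recognise', 'tip_extent']
95 6 x 0.657 0.674 y -0.0 0.067
145 8 x 0.54 0.604 y -0.022 -0.007
155 22 x 0.541 0.605 y -0.025 -0.005
165 21 x 0.543 0.604 y -0.025 -0.007
175 18 x 0.542 0.607 y -0.023 -0.005
185 11 x 0.545 0.609 y -0.023 -0.005
195 9 x 0.545 0.554 y -0.026 -0.008
205 5 x 0.546 0.55 y -0.019 -0.013
215 36 x 0.492 0.661 y -0.05 0.029
225 113 x 0.488 0.663 y -0.052 0.028
235 194 x 0.49 0.665 y -0.052 0.014
245 168 x 0.482 0.669 y -0.052 0.029
255 434 x 0.481 0.671 y -0.053 0.029
```

View pics/c4.png

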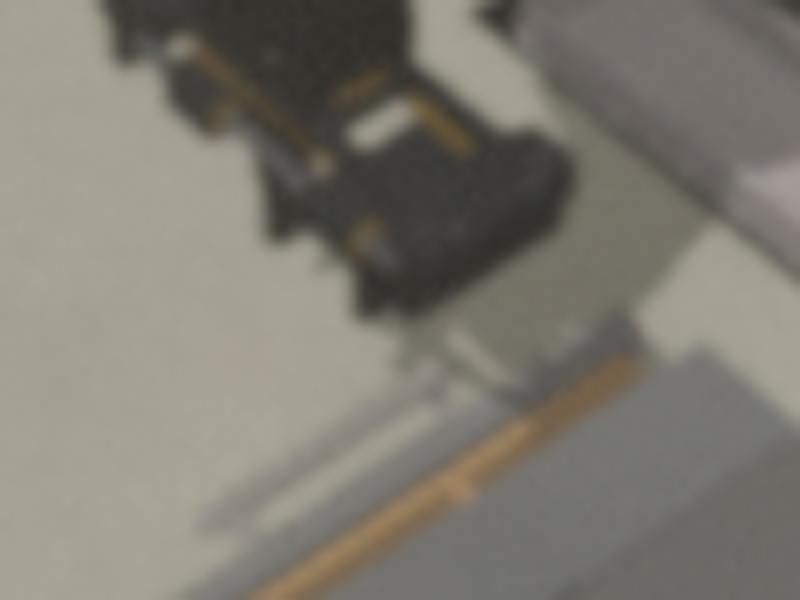

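Fingers show at crop (400,340). The depth puts their tips at about z 0.147, while the state implies 0.113. I'll check that against the first picture.

```bash
python3 - <<'E'
from h import *
P=cloud('scene',np.load('scene0.npz')['d'])
p=P[box(P,.15,.38,.48,.72,.1,.35)]
for z in range(100,330,8):
    q=p[(p[:,2]*1000>=z)&(p[:,2]*1000<z+8)]
    if len(q): print(z,len(q),'x',q[:,0].min().round(3),q[:,0].max().round(3),'y',q[:,1].min().round(3),q[:,1].max().round(3))
P=cloud('scene',ctrl.get_image('scene')[1]); K,o,Rm=cam('scene')
s=st()
def pr(p):
    q=Rm.T@(np.array(p)-o); return (K@q/q[2])[:2].round(1)
for dx in(-.03,.03):
  for dz in (-.019,0,.03): print(dx,dz,pr(s['position']+[dx,0,dz]))
for v in range(176,204): print(v,[("%d,%d,%d"%tuple(1000*P[v,u])) for u in range(324,338,2)])
E
```

```text
100 25 x 0.15 0.196 y 0.558 0.718
108 52 x 0.151 0.197 y 0.557 0.708
116 49 x 0.151 0.197 y 0.556 0.714
124 54 x 0.15 0.206 y 0.551 0.72
132 66 x 0.152 0.205 y 0.553 0.72
140 59 x 0.154 0.208 y 0.55 0.719
148 61 x 0.153 0.2 y 0.555 0.716
156 64 x 0.155 0.2 y 0.551 0.72
164 64 x 0.15 0.205 y 0.556 0.719
172 69 x 0.15 0.205 y 0.556 0.719
180 53 x 0.157 0.205 y 0.556 0.714
188 168 x 0.15 0.2 y 0.553 0.72
196 56 x 0.152 0.198 y 0.556 0.715
212 3 x 0.241 0.286 y 0.548 0.641
220 13 x 0.233 0.293 y 0.545 0.643
228 16 x 0.23 0.294 y 0.543 0.64
236 16 x 0.228 0.291 y 0.542 0.639
244 20 x 0.231 0.293 y 0.543 0.639
252 16 x 0.237 0.295 y 0.538 0.643
260 21 x 0.233 0.295 y 0.538 0.643
268 22 x 0.244 0.295 y 0.538 0.646
276 9 x 0.25 0.298 y 0.533 0.644
284 9 x 0.23 0.323 y 0.508 0.663
292 43 x 0.197 0.328 y 0.5 0.656
300 103 x 0.201 0.332 y 0.498 0.666
308 101 x 0.227 0.333 y 0.501 0.669
316 88 x 0.193 0.331 y 0.492 0.666
324 190 x 0.193 0.331 y 0.493 0.693
t 5.725 p [ 0.5704 -0.0098  0.1318]
-0.03 -0.019 [315.  185.3]
-0.03 0 [314.9 181.3]
-0.03 0.03 [314.7 174.9]
0.03 -0.019 [326.7 196.7]
0.03 
[... 2178 characters left out ...]
,61,-2', '574,32,60', '578,37,60', '541,77,-2']
197 ['525,38,5', '525,46,0', '533,48,5', '569,28,54', '574,32,55', '579,36,57', '549,70,5']
198 ['523,39,-1', '526,45,-3', '534,47,2', '575,23,59', '577,29,56', '579,36,52', '552,68,3']
199 ['526,36,-2', '532,41,0', '574,15,58', '575,23,53', '577,30,50', '587,30,59', '551,69,-3']
200 ['533,31,3', '575,6,61', '573,16,52', '581,18,57', '549,53,1', '587,30,53', '592,34,56']
201 ['570,2,54', '573,8,53', '578,12,54', '583,17,55', '553,50,2', '588,29,51', '594,33,54']
202 ['575,-1,56', '578,4,55', '581,10,53', '546,47,-6', '555,48,0', '559,54,0', '612,18,77']
203 ['579,-4,57', '583,0,58', '550,35,0', '552,42,-3', '560,44,2', '611,11,76', '614,16,75']
```

In both pictures the whole gripper sits about 32 mm higher than the state says: tips 0.217 vs 0.184, and 0.147 vs 0.113. Body and tips agree with each other, and the camera's bench, board and cabinet heights are all right. So the true z is about the reported z + 32 mm. I'll go down on that basis, watching the force.

```bash
python3 -m crank '[{"tx":-5,"ty":1,"tz":30,"turn":0},{"tx":-5,"ty":1,"tz":60,"turn":0},{"tx":-5,"ty":1,"tz":80,"turn":0},{"tx":-5,"ty":1,"tz":80,"turn":0},{"tx":-5,"ty":1,"tz":80,"turn":0}]' 26 && python3 -m crank '[{"tx":0,"ty":0,"tz":10,"turn":0},{"tx":0,"ty":0,"tz":20,"turn":0},{"tx":0,"ty":0,"tz":30,"turn":0},{"tx":0,"ty":0,"tz":30,"turn":0}]' && python3 -m crank '[{"tx":0,"ty":0,"tz":0,"turn":0},{"tx":0,"ty":0,"tz":0,"turn":0},{"tx":0,"ty":0,"tz":0,"turn":0},{"tx":0,"ty":0,"tz":0,"turn":0}]' 0 20
```

```text
time: 6.35
position: [0.5728, -0.0149, 0.0535]
tool_rot: [2.181, 2.261, 0.0]
ft_force: [0.9, 0.3, -0.9]
grip_width: 0.312
grip_force: 0.0
time: 6.85
position: [0.5715, -0.0148, 0.022]
tool_rot: [-2.18, -2.26, 0.003]
ft_force: [-0.8, -0.4, -0.3]
grip_width: 0.298
grip_force: 0.0
time: 7.35
position: [0.573, -0.0148, 0.0236]
tool_rot: [2.18, 2.261, 0.001]
ft_force: [0.3, 0.5, 0.9]
grip_width: 0.118
grip_force: 20.0
```

The bar is gripped (10 mm, 20 N). Now I'll pull.

```bash
sed -i "s/p=np.array(s\['position'\])\*1000/p=np.array(s['position'])*1000+[0,0,32]/" plan.py; python3 -m crank '[{"tx":0,"ty":-25,"tz":0,"turn":0},{"tx":0,"ty":-50,"tz":0,"turn":0},{"tx":0,"ty":-75,"tz":0,"turn":0},{"tx":0,"ty":-100,"tz":0,"turn":0},{"tx":0,"ty":-125,"tz":0,"turn":0}]' && python3 -m crank '[{"tx":0,"ty":-10,"tz":0,"turn":0},{"tx":0,"ty":-16,"tz":0,"turn":0},{"tx":0,"ty":-16,"tz":0,"turn":0}]'
```

```text
time: 7.98
position: [0.4477, -0.0193, 0.0235]
tool_rot: [2.18, 2.26, 0.003]
ft_force: [0.9, -0.4, 3.4]
grip_width: 0.12
grip_force: 20.0
time: 8.35
position: [0.4371, -0.0197, 0.0237]
tool_rot: [2.174, 2.255, 0.013]
ft_force: [13.8, 1.1, -15.4]
grip_width: 0.118
grip_force: 20.0
```

```bash
python3 -m crank '[{"tx":0,"ty":4,"tz":0,"turn":0},{"tx":0,"ty":4,"tz":0,"turn":0}]' 26 && python3 -m crank '[{"tx":0,"ty":0,"tz":-30,"turn":0},{"tx":0,"ty":0,"tz":-70,"turn":0},{"tx":0,"ty":0,"tz":-130,"turn":0},{"tx":0,"ty":0,"tz":-160,"turn":0},{"tx":0,"ty":0,"tz":-160,"turn":0}]' && python3 - <<'E'
from h import *
import plan
for n in('top','scene'):
    im,d=save(n,n+'5.png'); P=cloud(n,d)
    print(n);marks(n,['cab_drawer0_handle','post_bay','fork_bay'])
    print('bar');rects(P,box(P,.38,.58,-.12,.12,.04,.09),20)
    b=box(P,.35,.7,-.45,-.2,-.02,.1); print('items');rects(P,b&(P[...,2]>.0165))
plan.plan([605,-364,150],45)
E
```

```text
time: 8.6
position: [0.4356, -0.0199, 0.0231]
tool_rot: [-2.181, -2.261, 0.001]
ft_force: [-0.7, 0.7, 0.8]
grip_width: 0.252
grip_force: 0.0
time: 9.22
position: [0.437, -0.0197, 0.1855]
tool_rot: [2.179, 2.26, 0.006]
ft_force: [-0.8, 0.9, -0.2]
grip_width: 0.3
grip_force: 0.0
top
top post_bay [ 0.5605 -0.0633  0.022 ] 0.62
top fork_bay [0.5541 0.0481 0.0247] 0.78
top fork_bay [ 5.152e-01 -3.242e-01 -2.000e-04] 0.35
bar
 n 149 px [306. 224.] ctr [522.2  73.5] size [ 58.9 111.9] ang 88.8 z [53.5 72.  80.7]
 n 44 px [357. 226.] ctr [ 483.5 -106.7] size [26.  19.2] ang 89.5 z [64.6 75.2 86.2]
items
 n 54 px [423. 194.] ctr [ 605.6 -361.8] size [29.7 35.7] ang 42.6 z [17.6 30.9 51.8]
 n 68 px [400. 199.] ctr [ 586.  -270.9] size [53.  34.5] ang 15.7 z [17.3 21.8 30. ]
 n 78 px [402. 218.] ctr [ 513.9 -279.7] size [55.8 32.4] ang 14.0 z [17.4 23.2 29.1]
 n 77 px [405. 242.] ctr [ 421.5 -285. ] size [28.6 54.4] ang 47.9 z [16.9 21.9 27.2]
 n 50 px [429. 239.] ctr [ 435.1 -376.1] size [33.9 25.2] ang 57.0 z [17.4 40.5 51.4]
scene
scene cab_drawer0_handle [ 0.4328 -0.0197  0.0553] 0.57
scene post_bay [ 0.564  -0.0583  0.0226] 0.86
scene post_bay [0.4794 0.3599 0.1404] 0.44
scene fork_bay [0.5624 0.0494 0.0215] 0.78
scene fork_bay [ 0.4222 -0.2864  0.009 ] 0.61
bar
 n 1058 px [309. 186.] ctr [506.6  -6.2] size [226.8 146.3] ang 88.8 z [42.6 63.2 78.8]
items
 n 82 px [225. 225.] ctr [ 423.9 -284.6] size [26.6 61.4] ang 37.1 z [17.1 20.2 25.8]
 n 74 px [201. 239.] ctr [ 438.8 -381.6] size [22.8 26.3] ang 0.4 z [17.6 34.6 49.4]
 n 101 px [243. 241.] ctr [ 516.2 -279.9] size [55.5 28.5] ang 9.5 z [16.9 20.3 25. ]
 n 111 px [256. 255.] ctr [ 593.2 -274. ] size [57.1 28.5] ang 16.2 z [16.8 20.5 25.1]
 n 72 px [234. 273.] ctr [ 612.8 -365. ] size [27.1 22.9] ang 27.8 z [17.9 40.5 49.4]
t 9.6 at [435.  -19.9 214.2] psi 2.1 tilt 0.1 F [-0.3 -0.9  0. ] w 25.7 gf 0.0
tx -350 ty 158 tz 64 turn -8.6 q7 -0.05
```

View pics/scene5.png

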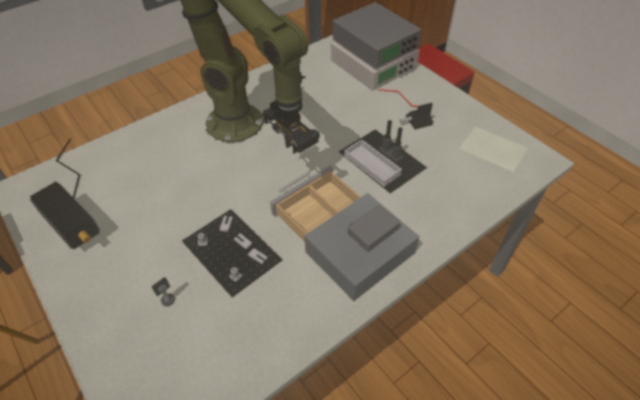

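The drawer is out (bays at about 300,210 and 330,190), and the posts and forks haven't moved. Bay points are post_bay ≈ (561,-61,22) and fork_bay ≈ (558,50,22). Now the far post.

```bash
python3 -m crank '[{"tx":-55,"ty":20,"tz":10,"turn":0},{"tx":-110,"ty":45,"tz":20,"turn":0},{"tx":-165,"ty":70,"tz":30,"turn":0},{"tx":-220,"ty":95,"tz":40,"turn":0},{"tx":-275,"ty":125,"tz":50,"turn":0}]' 42 && python3 -m crank '[{"tx":-40,"ty":20,"tz":20,"turn":0},{"tx":-70,"ty":35,"tz":30,"turn":0},{"tx":-70,"ty":35,"tz":30,"turn":0},{"tx":-70,"ty":35,"tz":30,"turn":0}]' && python3 plan.py 606 -364 41 2
```

```text
time: 10.25
position: [0.5709, -0.2906, 0.1324]
tool_rot: [-2.179, -2.262, 0.0]
ft_force: [0.3, 0.2, 1.3]
grip_width: 0.48
grip_force: 0.0
time: 10.75
position: [0.6072, -0.3573, 0.1027]
tool_rot: [-2.18, -2.261, 0.0]
ft_force: [-0.2, -0.2, 1.1]
grip_width: 0.483
grip_force: 0.0
t 10.8 at [ 607.2 -357.3  134.7] psi 2.1 tilt 0.1 F [-0.2 -0.2  1.1] w 42.0 gf 0.0
tx -7 ty -1 tz 94 turn 0.0 q7 0.80
```

```bash
python3 - <<'E'
from h import *
s=st(); x,y,z=s['position']
for n in('scene','top'):
    P=cloud(n,ctrl.get_image(n)[1]); p=P[box(P,x-.08,x+.08,y-.05,y+.05,.08,z+.05)]
    print(n,len(p),(p.min(0)*1000).round(),(p.max(0)*1000).round(),((p.min(0)+p.max(0))*500-s['position']*1000).round())
    rects(P,box(P,.57,.65,-.41,-.32,.0165,.07))
E
```

```text
t 10.75 p [ 0.6072 -0.3573  0.1027]
scene 8 [ 583. -370.  145.] [ 590. -351.  152.] [-21.  -3.  46.]
 n 76 px [235. 273.] ctr [ 604.9 -365.1] size [41.  24.6] ang 26.9 z [17.3 36.7 47.9]
top 3 [ 629. -346.  146.] [ 635. -345.  151.] [25. 12. 46.]
```

```bash
python3 -m crank '[{"tx":-4,"ty":-1,"tz":40,"turn":0},{"tx":-4,"ty":-1,"tz":75,"turn":0},{"tx":-4,"ty":-1,"tz":93,"turn":0},{"tx":-4,"ty":-1,"tz":93,"turn":0},{"tx":-4,"ty":-1,"tz":93,"turn":0}]' && python3 -m crank '[{"tx":0,"ty":0,"tz":0,"turn":0},{"tx":0,"ty":0,"tz":0,"turn":0},{"tx":0,"ty":0,"tz":0,"turn":0},{"tx":0,"ty":0,"tz":0,"turn":0}]' 0 30 && python3 -m crank '[{"tx":0,"ty":0,"tz":-20,"turn":0},{"tx":0,"ty":0,"tz":-60,"turn":0},{"tx":0,"ty":0,"tz":-110,"turn":0},{"tx":0,"ty":0,"tz":-120,"turn":0}]' && python3 plan.py 590 -90 155 2
```

```text
time: 11.48
position: [0.6078, -0.3624, 0.0122]
tool_rot: [2.179, 2.26, 0.001]
ft_force: [0.3, -0.1, 0.7]
grip_width: 0.486
grip_force: 0.0
time: 11.98
position: [0.6068, -0.3622, 0.0107]
tool_rot: [2.181, 2.261, 0.0]
ft_force: [-0.7, -0.3, 1.7]
grip_width: 0.22
grip_force: 30.0
time: 12.48
position: [0.6086, -0.364, 0.1361]
tool_rot: [2.176, 2.255, 0.003]
ft_force: [-0.6, -0.5, -0.5]
grip_width: 0.221
grip_force: 30.0
t 12.5 at [ 608.6 -364.   168.1] psi 2.1 tilt 0.5 F [-0.6 -0.5 -0.5] w 19.2 gf 30.0
tx 275 ty -9 tz 12 turn 0.0 q7 0.80
```

```bash
python3 -m crank '[{"tx":55,"ty":-2,"tz":0,"turn":0},{"tx":110,"ty":-4,"tz":0,"turn":0},{"tx":165,"ty":-6,"tz":0,"turn":0},{"tx":220,"ty":-8,"tz":0,"turn":0},{"tx":274,"ty":-9,"tz":0,"turn":0}]' && python3 -m crank '[{"tx":0,"ty":0,"tz":0,"turn":0},{"tx":0,"ty":0,"tz":40,"turn":0},{"tx":0,"ty":0,"tz":80,"turn":0},{"tx":0,"ty":0,"tz":100,"turn":0},{"tx":0,"ty":0,"tz":100,"turn":0}]' && python3 plan.py 590 -90 54 2
```

```text
time: 13.1
position: [0.5871, -0.0865, 0.1304]
tool_rot: [-2.18, -2.261, -0.001]
ft_force: [0.4, 0.8, -1.3]
grip_width: 0.219
grip_force: 30.0
time: 13.72
position: [0.5867, -0.0892, 0.0293]
tool_rot: [-2.181, -2.259, 0.004]
ft_force: [0.2, 0.7, 0.1]
grip_width: 0.226
grip_force: 30.0
t 13.7 at [586.7 -89.2  61.3] psi 2.0 tilt 0.2 F [0.2 0.7 0.1] w 19.7 gf 30.0
tx -1 ty 3 tz 7 turn 0.0 q7 0.39
```

```bash
python3 -m crank '[{"tx":0,"ty":0,"tz":4,"turn":0},{"tx":0,"ty":0,"tz":7,"turn":0},{"tx":0,"ty":0,"tz":7,"turn":0}]' && python3 -m crank '[{"tx":0,"ty":0,"tz":0,"turn":0},{"tx":0,"ty":0,"tz":0,"turn":0},{"tx":0,"ty":0,"tz":0,"turn":0}]' 34 && python3 -m crank '[{"tx":0,"ty":0,"tz":-30,"turn":0},{"tx":0,"ty":0,"tz":-70,"turn":0},{"tx":0,"ty":0,"tz":-110,"turn":0},{"tx":0,"ty":0,"tz":-110,"turn":0}]' 42 && python3 -m crank '[{"tx":-50,"ty":-25,"tz":0,"turn":0},{"tx":-100,"ty":-50,"tz":0,"turn":0},{"tx":-150,"ty":-75,"tz":0,"turn":0},{"tx":-200,"ty":-100,"tz":0,"turn":0},{"tx":-250,"ty":-125,"tz":0,"turn":0}]' && python3 - <<'E'
from h import *
import plan
for n in('top','scene'):
    im,d=save(n,n+'6.png'); P=cloud(n,d); b=box(P,.35,.7,-.45,-.2,-.02,.1); print(n);rects(P,b&(P[...,2]>.0165))
    rects(P,box(P,.52,.66,-.12,-.0,.035,.062))
plan.plan([434,-377,135],2)
E
```

```text
time: 14.1
position: [0.5881, -0.0885, 0.0238]
tool_rot: [2.18, 2.261, 0.001]
ft_force: [0.2, -0.1, -0.7]
grip_width: 0.217
grip_force: 30.0
time: 14.48
position: [0.5879, -0.0885, 0.0235]
tool_rot: [2.181, 2.261, 0.001]
ft_force: [-0.6, -0.2, -0.6]
grip_width: 0.374
grip_force: 0.0
time: 14.98
position: [0.5903, -0.0891, 0.1369]
tool_rot: [2.178, 2.258, 0.008]
ft_force: [-0.2, 0.2, -0.6]
grip_width: 0.485
grip_force: 0.0
time: 15.6
position: [0.4707, -0.3438, 0.1325]
tool_rot: [-2.18, -2.261, -0.0]
ft_force: [1.7, 0.2, -0.8]
grip_width: 0.485
grip_force: 0.0
top
 n 75 px [400. 199.] ctr [ 589.3 -274.3] size [57.3 29.9] ang 22.9 z [17.1 22.6 28.9]
 n 85 px [401. 218.] ctr [ 514.4 -277.9] size [60.3 33.5] ang 22.0 z [16.9 22.5 28. ]
 n 87 px [405. 243.] ctr [ 421. -284.] size [31.6 53.2] ang 42.1 z [17.6 22.4 28.4]
 n 24 px [352. 199.] ctr [586.2 -88.8] size [18.3 18.3] ang 0.8 z [45.8 56.7 61.7]
scene
 n 85 px [225. 224.] ctr [ 423.8 -287.7] size [29.7 56.2] ang 45.7 z [17.5 20.6 25.2]
 n 75 px [201. 238.] ctr [ 438.5 -379. ] size [25.2 27.1] ang 62.9 z [17.5 35.9 50.1]
 n 95 px [243. 241.] ctr [ 518.2 -279.9] size [55.  28.6] ang 11.4 z [17.1 20.9 25.4]
 n 105 px [256. 255.] ctr [ 592.7 -273.6] size [54.  27.4] ang 17.5 z [17.2 20.2 24. ]
 n 45 px [318. 198.] ctr [549.   -2.4] size [51.4  5.5] ang 3.4 z [36.7 49.4 60.1]
 n 49 px [305. 221.] ctr [592.7 -91.3] size [19.  19.3] ang 68.0 z [37.5 52.1 58.9]
t 15.7 at [ 466.2 -350.3  165.1] psi 1.4 tilt 0.3 F [-0.4 -0.6  0.3] w 42.2 gf 0.0
tx -26 ty -33 tz 30 turn -0.1 q7 0.83
```

```bash
python3 -m crank '[{"tx":-27,"ty":-33,"tz":30,"turn":0},{"tx":-27,"ty":-33,"tz":60,"turn":0},{"tx":-27,"ty":-33,"tz":60,"turn":0},{"tx":-27,"ty":-33,"tz":60,"turn":0}]' && python3 plan.py 434 -378 42 2
```

```text
time: 16.2
position: [0.4408, -0.3707, 0.0738]
tool_rot: [2.179, 2.262, 0.0]
ft_force: [0.6, 1.0, 0.2]
grip_width: 0.481
grip_force: 0.0
t 16.2 at [ 440.8 -370.7  105.8] psi 2.1 tilt 0.0 F [0.6 1.  0.2] w 41.9 gf 0.0
tx -7 ty -7 tz 64 turn 0.0 q7 0.94
```

```bash
python3 -m crank '[{"tx":-7,"ty":-6,"tz":10,"turn":0},{"tx":-7,"ty":-6,"tz":40,"turn":0},{"tx":-7,"ty":-6,"tz":63,"turn":0},{"tx":-7,"ty":-6,"tz":63,"turn":0},{"tx":-7,"ty":-6,"tz":63,"turn":0}]' && python3 -m crank '[{"tx":0,"ty":0,"tz":0,"turn":0},{"tx":0,"ty":0,"tz":0,"turn":0},{"tx":0,"ty":0,"tz":0,"turn":0},{"tx":0,"ty":0,"tz":0,"turn":0}]' 0 30 && python3 -m crank '[{"tx":0,"ty":0,"tz":-20,"turn":0},{"tx":0,"ty":0,"tz":-60,"turn":0},{"tx":0,"ty":0,"tz":-110,"turn":0},{"tx":0,"ty":0,"tz":-120,"turn":0},{"tx":0,"ty":0,"tz":-120,"turn":0}]' && python3 plan.py 550 -36 163 2
```

```text
time: 16.82
position: [0.4346, -0.3791, 0.0113]
tool_rot: [2.18, 2.26, 0.0]
ft_force: [0.6, -0.9, 0.5]
grip_width: 0.478
grip_force: 0.0
time: 17.32
position: [0.4344, -0.3783, 0.0107]
tool_rot: [2.18, 2.261, 0.001]
ft_force: [-0.7, 0.1, 2.6]
grip_width: 0.218
grip_force: 30.0
time: 17.95
position: [0.4345, -0.3783, 0.1312]
tool_rot: [2.18, 2.261, 0.002]
ft_force: [-0.8, 0.1, -1.7]
grip_width: 0.217
grip_force: 30.0
t 17.9 at [ 434.5 -378.3  163.2] psi 2.1 tilt 0.1 F [-0.8  0.1 -1.7] w 18.9 gf 30.0
tx 338 ty 128 tz 0 turn 0.0 q7 0.91
```

```bash
python3 -m crank '[{"tx":55,"ty":21,"tz":0,"turn":0},{"tx":110,"ty":42,"tz":0,"turn":0},{"tx":165,"ty":63,"tz":0,"turn":0},{"tx":220,"ty":84,"tz":0,"turn":0},{"tx":275,"ty":105,"tz":0,"turn":0}]' && python3 -m crank '[{"tx":40,"ty":15,"tz":0,"turn":0},{"tx":62,"ty":24,"tz":0,"turn":0},{"tx":62,"ty":24,"tz":40,"turn":0},{"tx":62,"ty":24,"tz":80,"turn":0},{"tx":62,"ty":24,"tz":95,"turn":0}]' && python3 -m crank '[{"tx":0,"ty":0,"tz":0,"turn":0},{"tx":0,"ty":0,"tz":0,"turn":0}]' && python3 plan.py 550 -36 55 2
```

```text
time: 18.58
position: [0.5282, -0.0974, 0.1288]
tool_rot: [-2.179, -2.26, 0.003]
ft_force: [-0.2, 0.0, -0.7]
grip_width: 0.219
grip_force: 30.0
time: 19.2
position: [0.5481, -0.0382, 0.0324]
tool_rot: [-2.181, -2.257, 0.008]
ft_force: [0.3, -0.4, -1.9]
grip_width: 0.223
grip_force: 3.0
time: 19.45
position: [0.552, -0.0374, 0.0367]
tool_rot: [2.181, 2.259, 0.003]
ft_force: [0.2, 0.0, -1.1]
grip_width: 0.224
grip_force: 30.0
t 19.4 at [552.  -37.4  68.7] psi 2.0 tilt 0.1 F [ 0.2  0.  -1.1] w 19.4 gf 30.0
tx 1 ty -2 tz 14 turn 0.0 q7 0.25
```

The grip slackened for a moment there, but it still holds something at 19.4 mm. I'll check the post's height before lowering.

```bash
python3 - <<'E'
from h import *
P=cloud('scene',ctrl.get_image('scene')[1])
p=P[box(P,.52,.6,-.07,-.01,.027,.1)]
for z in range(26,100,5):
    q=p[(p[:,2]*1000>=z)&(p[:,2]*1000<z+5)]
    if len(q): print(z,len(q),'x',q[:,0].min().round(3),q[:,0].max().round(3),'y',q[:,1].min().round(3),q[:,1].max().round(3))
E
python3 -m crank '[{"tx":0,"ty":0,"tz":3,"turn":0},{"tx":0,"ty":0,"tz":6,"turn":0},{"tx":0,"ty":0,"tz":6,"turn":0}]'; python3 -m crank '[{"tx":0,"ty":0,"tz":3,"turn":0},{"tx":0,"ty":0,"tz":6,"turn":0},{"tx":0,"ty":0,"tz":6,"turn":0}]'
```

```text
26 7 x 0.535 0.597 y -0.063 -0.023
31 1 x 0.566 0.566 y -0.039 -0.039
36 6 x 0.554 0.571 y -0.054 -0.039
41 17 x 0.538 0.575 y -0.058 -0.03
46 12 x 0.545 0.572 y -0.055 -0.037
51 2 x 0.536 0.55 y -0.049 -0.047
56 11 x 0.544 0.574 y -0.048 -0.03
61 12 x 0.539 0.574 y -0.05 -0.036
66 7 x 0.541 0.574 y -0.05 -0.041
71 6 x 0.539 0.575 y -0.052 -0.041
76 3 x 0.569 0.575 y -0.049 -0.045
81 2 x 0.57 0.575 y -0.049 -0.045
86 2 x 0.571 0.575 y -0.05 -0.049
91 1 x 0.575 0.575 y -0.049 -0.049
96 1 x 0.577 0.577 y -0.038 -0.038
time: 19.88
position: [0.5507, -0.0367, 0.0292]
tool_rot: [-2.18, -2.261, 0.0]
ft_force: [0.3, -0.3, -1.5]
grip_width: 0.221
grip_force: 30.0
time: 20.25
position: [0.5505, -0.0368, 0.0229]
tool_rot: [-2.181, -2.261, 0.001]
ft_force: [-0.9, 1.0, -1.0]
grip_width: 0.221
grip_force: 30.0
```

```bash
python3 -m crank '[{"tx":0,"ty":0,"tz":0,"turn":0},{"tx":0,"ty":0,"tz":0,"turn":0},{"tx":0,"ty":0,"tz":0,"turn":0}]' 34 && python3 -m crank '[{"tx":0,"ty":0,"tz":-30,"turn":0},{"tx":0,"ty":0,"tz":-70,"turn":0},{"tx":0,"ty":0,"tz":-100,"turn":0},{"tx":0,"ty":0,"tz":-100,"turn":0}]' 44 && python3 -m crank '[{"tx":-50,"ty":3,"tz":0,"turn":2},{"tx":-100,"ty":6,"tz":0,"turn":4},{"tx":-150,"ty":8,"tz":0,"turn":6},{"tx":-200,"ty":10,"tz":0,"turn":8},{"tx":-240,"ty":13,"tz":0,"turn":10}]' && python3 -m crank '[{"tx":0,"ty":0,"tz":0,"turn":2},{"tx":0,"ty":0,"tz":0,"turn":4},{"tx":0,"ty":0,"tz":0,"turn":5},{"tx":0,"ty":0,"tz":0,"turn":5}]' && python3 - <<'E'
from h import *
import plan
for n in('top','scene'):
    im,d=save(n,n+'7.png'); P=cloud(n,d); b=box(P,.35,.7,-.45,-.2,-.02,.06); print(n);rects(P,b&(P[...,2]>.0165))
    print('bay');rects(P,box(P,.5,.66,-.12,-.0,.035,.062))
plan.plan([572.5,-279,33],-73)
E
```

```text
time: 20.62
position: [0.5511, -0.0368, 0.0236]
tool_rot: [2.181, 2.261, 0.001]
ft_force: [-0.1, -0.3, -0.3]
grip_width: 0.381
grip_force: 0.0
time: 21.12
position: [0.5529, -0.0369, 0.1259]
tool_rot: [2.179, 2.259, 0.007]
ft_force: [0.6, 0.5, 0.9]
grip_width: 0.504
grip_force: 0.0
time: 21.75
position: [0.5716, -0.2782, 0.122]
tool_rot: [-2.936, -1.117, 0.002]
ft_force: [-0.5, 0.4, 0.5]
grip_width: 0.509
grip_force: 0.0
time: 22.25
position: [0.5719, -0.2759, 0.1219]
tool_rot: [-3.106, -0.468, 0.003]
ft_force: [0.2, -1.0, 0.6]
grip_width: 0.509
grip_force: 0.0
top
 n 70 px [406. 242.] ctr [ 418.1 -284.5] size [26.9 56.7] ang 44.3 z [17.9 23.3 30.1]
bay
 n 26 px [351. 200.] ctr [587.  -88.4] size [19.2 18.4] ang 37.0 z [41.5 55.6 60.8]
 n 20 px [338. 210.] ctr [549.3 -37.6] size [15.2 18.3] ang 89.2 z [42.7 55.1 61.1]
scene
 n 82 px [243. 242.] ctr [ 520.1 -279.2] size [47.2 29.1] ang 12.0 z [17.2 21.1 25.4]
 n 111 px [257. 255.] ctr [ 590.5 -275. ] size [57.5 27.8] ang 16.2 z [17.3 20.6 25.1]
bay
 n 63 px [316. 196.] ctr [537.7  -2.5] size [74.6  5.2] ang 0.8 z [38.5 47.8 60.8]
 n 43 px [311. 205.] ctr [554.9 -38.8] size [17.4 19.3] ang 6.8 z [38.6 52.4 59.6]
 n 46 px [305. 220.] ctr [592.2 -90.6] size [18.9 22.2] ang 52.6 z [37.9 53.6 61.3]
t 22.4 at [ 572.2 -275.9  154.5] psi -72.8 tilt 0.1 F [-1.3  0.3 -0.4] w 44.2 gf 0.0
tx -0 ty 3 tz 121 turn 0.0 q7 -0.52
```

Both posts stand in the wide bay. Now fork A.

```bash
python3 -m crank '[{"tx":0,"ty":2,"tz":50,"turn":0},{"tx":0,"ty":2,"tz":90,"turn":0},{"tx":0,"ty":2,"tz":113,"turn":0},{"tx":0,"ty":2,"tz":120,"turn":0},{"tx":0,"ty":2,"tz":120,"turn":0}]' && python3 -m crank '[{"tx":0,"ty":0,"tz":0,"turn":0},{"tx":0,"ty":0,"tz":0,"turn":0},{"tx":0,"ty":0,"tz":0,"turn":0},{"tx":0,"ty":0,"tz":0,"turn":0}]' 0 25 && python3 -m crank '[{"tx":0,"ty":0,"tz":-20,"turn":0},{"tx":0,"ty":0,"tz":-60,"turn":0},{"tx":0,"ty":0,"tz":-110,"turn":0},{"tx":0,"ty":0,"tz":-120,"turn":0}]' && python3 plan.py 600 53 155 -88
```

```text
time: 22.98
position: [0.5736, -0.2785, 0.004]
tool_rot: [3.106, 0.467, 0.001]
ft_force: [0.4, -0.0, 1.3]
grip_width: 0.502
grip_force: 0.0
time: 23.48
position: [0.5733, -0.278, 0.0035]
tool_rot: [-3.107, -0.467, -0.001]
ft_force: [0.3, 0.4, -0.4]
grip_width: 0.143
grip_force: 0.0
time: 23.98
position: [0.5751, -0.2801, 0.1285]
tool_rot: [3.103, 0.465, 0.01]
ft_force: [0.4, 0.2, -0.0]
grip_width: 0.006
grip_force: 0.0
t 24.0 at [ 575.1 -280.1  160.5] psi -73.0 tilt 0.4 F [ 0.4  0.2 -0. ] w 0.5 gf 0.0
tx 121 ty -311 tz 5 turn 3.0 q7 -0.52
```

```bash
python3 - <<'E'
from h import *
import plan
for n in('top','scene'):
    im,d=save(n,n+'8.png'); P=cloud(n,d); b=box(P,.35,.7,-.45,-.2,-.02,.06); print(n);rects(P,b&(P[...,2]>.0165))
p=P[box(P,.52,.62,-.31,-.25,.07,.3)]; print('lowest',np.sort(p[:,2])[:12].round(3))
st()
plan.plan([572.5,-279,33],-73)
E
```

```text
top
 n 70 px [406. 243.] ctr [ 414.5 -284.5] size [26.7 71.6] ang 42.6 z [16.9 21.  26.6]
scene
 n 93 px [243. 241.] ctr [ 516.8 -279.6] size [55.1 27.3] ang 10.5 z [17.  20.  24.2]
 n 113 px [256. 255.] ctr [ 591.  -274.9] size [55.1 29.6] ang 18.0 z [17.3 20.6 25.4]
lowest [0.143 0.146 0.148 0.148 0.149 0.149 0.149 0.15  0.151 0.151 0.151 0.153]
t 24.075 p [ 0.5741 -0.2787  0.1256]
t 24.1 at [ 574.1 -278.7  157.6] psi -72.9 tilt 0.2 F [-1.1 -0.8 -1. ] w 0.2 gf 0.0
tx -2 ty -0 tz 125 turn 0.0 q7 -0.52
```

Fork A is still in place, and the tips closed above it, so the offset must be at least 38 mm (the latest depth says about 40). I'll go lower, watching the force.

```bash
sed -i 's/0,0,32/0,0,38/' plan.py; python3 -m crank '[{"tx":0,"ty":0,"tz":50,"turn":0},{"tx":0,"ty":0,"tz":90,"turn":0},{"tx":0,"ty":0,"tz":115,"turn":0},{"tx":0,"ty":0,"tz":128,"turn":0},{"tx":0,"ty":0,"tz":128,"turn":0}]' 44 && python3 -m crank '[{"tx":0,"ty":0,"tz":2,"turn":0},{"tx":0,"ty":0,"tz":2,"turn":0}]'
```

```text
time: 24.7
position: [0.5716, -0.2776, -0.0063]
tool_rot: [-3.105, -0.465, 0.005]
ft_force: [-0.6, -0.4, -0.4]
grip_width: 0.462
grip_force: 0.0
time: 24.95
position: [0.5732, -0.2775, -0.0067]
tool_rot: [-3.106, -0.467, -0.0]
ft_force: [0.6, 0.5, -0.0]
grip_width: 0.5
grip_force: 0.0
```

```bash
python3 -m crank '[{"tx":0,"ty":0,"tz":0,"turn":0},{"tx":0,"ty":0,"tz":0,"turn":0},{"tx":0,"ty":0,"tz":0,"turn":0},{"tx":0,"ty":0,"tz":0,"turn":0}]' 0 25
```

```text
time: 25.45
position: [0.5731, -0.2781, -0.0067]
tool_rot: [-3.107, -0.466, -0.0]
ft_force: [0.2, -0.2, -0.2]
grip_width: 0.14
grip_force: 0.7
```

```bash
python3 -m crank '[{"tx":0,"ty":0,"tz":0,"turn":0},{"tx":0,"ty":0,"tz":0,"turn":0},{"tx":0,"ty":0,"tz":0,"turn":0}]'; python3 - <<'E'
from h import *
im,d=save('scene','s9.png'); P=cloud('scene',d)
c=cv2.resize(im[200:290,200:320],(800,600),interpolation=cv2.INTER_CUBIC); cv2.imwrite('pics/c9.png',np.clip(c[:,:,::-1]*1.3,0,255).astype(np.uint8))
K,o,Rm=cam('scene'); s=st()
for dz in(0,.04,.02):
    q=Rm.T@(s['position']+[0,0,dz]-o); print((K@q/q[2])[:2].round(1))
E
```

```text
time: 25.82
position: [0.5731, -0.2781, -0.0067]
tool_rot: [-3.107, -0.466, -0.0]
ft_force: [-0.2, -0.2, -0.7]
grip_width: 0.114
grip_force: 25.0
t 25.875 p [ 0.5731 -0.2781 -0.0067]
[253.5 257. ]
[252.1 249.8]
[252.8 253.4]
```

View pics/c9.png

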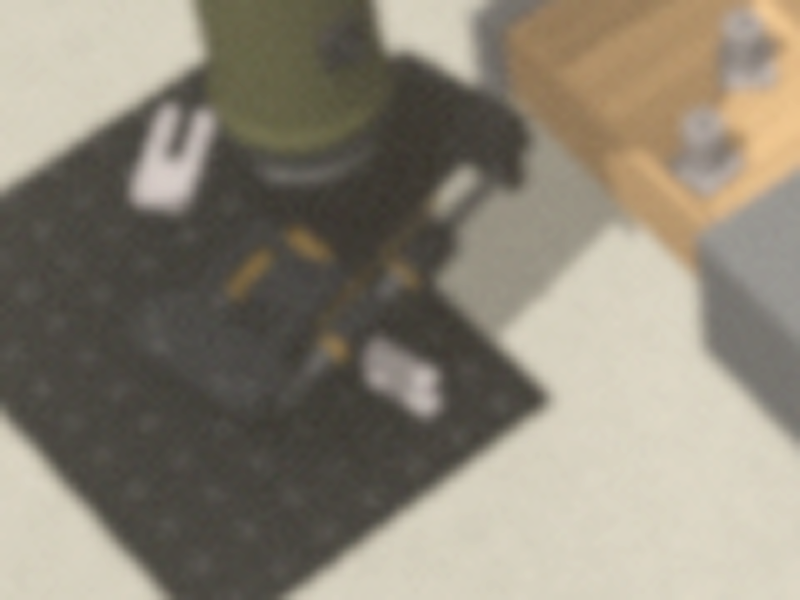

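The gripper holds something 10 mm thick at 25 N. The fork seems to have rolled on edge (crop 400,375). I'll lift and check.

```bash
python3 -m crank '[{"tx":0,"ty":0,"tz":-20,"turn":0},{"tx":0,"ty":0,"tz":-60,"turn":0},{"tx":0,"ty":0,"tz":-110,"turn":0},{"tx":0,"ty":0,"tz":-130,"turn":0},{"tx":0,"ty":0,"tz":-130,"turn":0}]'; python3 - <<'E'
from h import *
im,d=save('scene','s10.png'); P=cloud('scene',d); b=box(P,.35,.7,-.45,-.2,-.02,.06); rects(P,b&(P[...,2]>.0165))
s=st(); p=P[box(P,.50,.64,-.33,-.23,.06,.25)]
for z in range(60,250,6):
    q=p[(p[:,2]*1000>=z)&(p[:,2]*1000<z+6)]
    if len(q): print(z,len(q),'x',q[:,0].min().round(3),q[:,0].max().round(3),'y',q[:,1].min().round(3),q[:,1].max().round(3))
c=cv2.resize(im[190:270,210:310],(800,600),interpolation=cv2.INTER_CUBIC); cv2.imwrite('pics/c10.png',np.clip(c[:,:,::-1]*1.3,0,255).astype(np.uint8))
E
```

```text
time: 26.5
position: [0.5741, -0.2786, 0.1251]
tool_rot: [3.106, 0.467, 0.005]
ft_force: [0.3, -0.3, -0.3]
grip_width: 0.113
grip_force: 25.0
 n 17 px [241. 236.] ctr [ 499.2 -274.4] size [20.   7.6] ang 4.5 z [18.  20.  22.8]
 n 73 px [244. 242.] ctr [ 519.1 -279.5] size [50.1 26.9] ang 8.5 z [17.6 20.1 25.3]
t 26.55 p [ 0.5731 -0.2778  0.1233]
138 6 x 0.579 0.605 y -0.291 -0.274
144 20 x 0.571 0.62 y -0.295 -0.262
150 30 x 0.569 0.62 y -0.295 -0.262
156 16 x 0.578 0.613 y -0.292 -0.263
162 31 x 0.578 0.622 y -0.294 -0.262
168 35 x 0.58 0.621 y -0.294 -0.262
174 4 x 0.578 0.585 y -0.266 -0.259
180 1 x 0.581 0.581 y -0.259 -0.259
186 1 x 0.58 0.58 y -0.258 -0.258
204 4 x 0.579 0.581 y -0.269 -0.266
210 1 x 0.586 0.586 y -0.265 -0.265
216 27 x 0.564 0.623 y -0.322 -0.247
222 49 x 0.562 0.623 y -0.324 -0.234
228 79 x 0.56 0.627 y -0.33 -0.231
234 153 x 0.566 0.623 y -0.323 -0.231
240 62 x 0.559 0.613 y -0.327 -0.236
246 35 x 0.564 0.615 y -0.326 -0.231
```

View pics/c10.png

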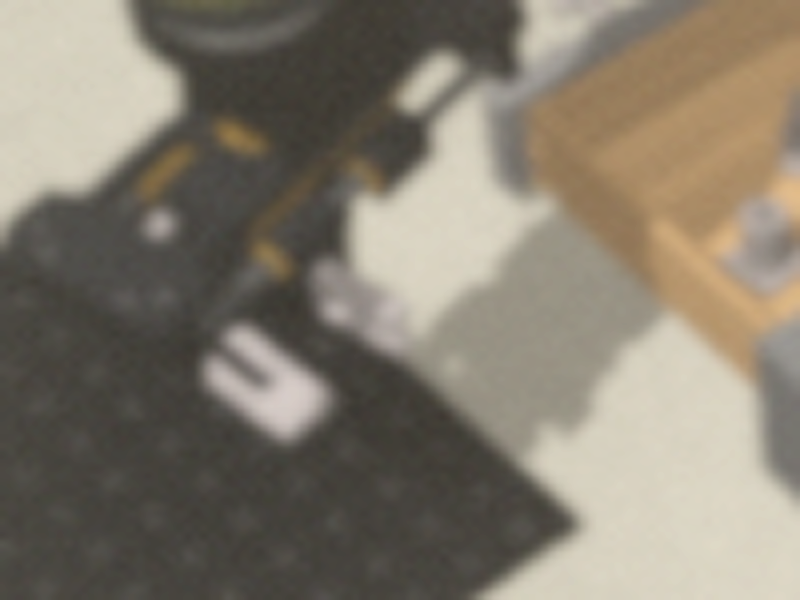

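The fork is held firmly on edge, bottom about 16 mm above the reported z. That's fine: it goes to the back of the narrow bay.

```bash
python3 plan.py 586 51 163 -88; python3 - <<'E'
from h import *
for c in('scene','top'): marks(c,['fork_bay'])
E
```

```text
t 26.6 at [ 573.1 -277.8  161.3] psi -72.9 tilt 0.0 F [ 0.4 -0.1 -0.4] w 9.8 gf 25.0
tx 109 ty -310 tz -2 turn 3.0 q7 -0.52
scene fork_bay [0.562  0.048  0.0191] 0.93
top fork_bay [0.5568 0.0497 0.0246] 0.94
```

```bash
python3 -m crank '[{"tx":20,"ty":-57,"tz":0,"turn":1},{"tx":40,"ty":-114,"tz":0,"turn":2},{"tx":60,"ty":-171,"tz":0,"turn":3},{"tx":80,"ty":-228,"tz":0,"turn":3},{"tx":100,"ty":-285,"tz":0,"turn":3}]' && python3 -m crank '[{"tx":0,"ty":0,"tz":0,"turn":0},{"tx":0,"ty":0,"tz":0,"turn":0}]' && python3 plan.py 586 51 60 -88
```

```text
time: 27.28
position: [0.5837, 0.0259, 0.1217]
tool_rot: [3.141, 0.057, -0.004]
ft_force: [1.1, 0.2, -0.8]
grip_width: 0.11
grip_force: 25.0
time: 27.52
position: [0.584, 0.0234, 0.1221]
tool_rot: [3.14, 0.058, -0.003]
ft_force: [0.1, -1.4, -1.0]
grip_width: 0.11
grip_force: 25.0
t 27.5 at [584.   23.4 160.1] psi -87.9 tilt 0.2 F [ 0.1 -1.4 -1. ] w 9.6 gf 25.0
tx 3 ty -28 tz 100 turn 0.0 q7 -1.29
```

```bash
python3 -m crank '[{"tx":2,"ty":-28,"tz":0,"turn":0},{"tx":2,"ty":-28,"tz":40,"turn":0},{"tx":2,"ty":-28,"tz":80,"turn":0},{"tx":2,"ty":-28,"tz":105,"turn":0},{"tx":2,"ty":-28,"tz":105,"turn":0}]' && python3 -m crank '[{"tx":15,"ty":0,"tz":0,"turn":0},{"tx":30,"ty":0,"tz":0,"turn":0},{"tx":30,"ty":0,"tz":4,"turn":0},{"tx":30,"ty":0,"tz":6,"turn":0},{"tx":30,"ty":0,"tz":6,"turn":0}]' && python3 plan.py 616 52 52 -88
```

```text
time: 28.15
position: [0.5839, 0.049, 0.0163]
tool_rot: [3.139, 0.051, -0.007]
ft_force: [0.0, -0.0, -0.0]
grip_width: 0.115
grip_force: 25.0
time: 28.78
position: [0.6153, 0.0526, 0.0123]
tool_rot: [-3.141, -0.056, 0.001]
ft_force: [-0.2, 0.3, 0.3]
grip_width: 0.112
grip_force: 25.0
t 28.8 at [615.3  52.6  50.3] psi -88.0 tilt 0.0 F [-0.2  0.3  0.3] w 9.8 gf 25.0
tx 1 ty 1 tz -2 turn 0.0 q7 -1.24
```

```bash
python3 -m crank '[{"tx":0,"ty":0,"tz":0,"turn":0},{"tx":0,"ty":0,"tz":0,"turn":0},{"tx":0,"ty":0,"tz":0,"turn":0}]' 38 && python3 -m crank '[{"tx":0,"ty":0,"tz":-40,"turn":0},{"tx":0,"ty":0,"tz":-80,"turn":0},{"tx":0,"ty":0,"tz":-120,"turn":0},{"tx":0,"ty":0,"tz":-120,"turn":0}]' 44 && python3 - <<'E'
from h import *
import plan
K,o,Rm=cam('scene'); im,d=save('scene','s11.png'); P=cloud('scene',d)
p=P[box(P,.55,.7,.0,.1,.03,.085)]; print(len(p))
rects(P,box(P,.56,.65,.01,.09,.028,.09),6)
p=P[box(P,.57,.65,.0,.1,.09,.3)]
print('tips',np.sort(p[:,2])[:10].round(3))
plan.plan([524,-277.5,150],-79.5)
E
```

```text
time: 29.15
position: [0.616, 0.053, 0.0124]
tool_rot: [-3.141, -0.057, -0.0]
ft_force: [-0.6, 0.2, -0.7]
grip_width: 0.363
grip_force: 0.0
time: 29.65
position: [0.6183, 0.0526, 0.1358]
tool_rot: [-3.14, -0.057, -0.01]
ft_force: [-0.3, 0.9, -1.1]
grip_width: 0.502
grip_force: 0.0
267
 n 18 px [344. 205.] ctr [619.6  49.4] size [16.8  8.1] ang 9.5 z [35.7 46.6 50.9]
tips [0.153 0.153 0.155 0.155 0.155 0.156 0.156 0.157 0.157 0.157]
t 29.7 at [616.9  52.9 171.7] psi -87.9 tilt 0.2 F [ 0.1  0.6 -0.1] w 43.8 gf 0.0
tx -105 ty 327 tz 21 turn -1.7 q7 -1.32
```

```bash
python3 -m crank '[{"tx":-20,"ty":58,"tz":0,"turn":-1},{"tx":-40,"ty":116,"tz":0,"turn":-1.7},{"tx":-60,"ty":174,"tz":0,"turn":-1.7},{"tx":-80,"ty":232,"tz":0,"turn":-1.7},{"tx":-95,"ty":290,"tz":0,"turn":-1.7}]' && python3 -m crank '[{"tx":-2,"ty":25,"tz":20,"turn":0},{"tx":-2,"ty":32,"tz":50,"turn":0},{"tx":-2,"ty":32,"tz":50,"turn":0},{"tx":-2,"ty":32,"tz":50,"turn":0}]' && python3 plan.py 524 -277.5 40 -79.5; python3 - <<'E'
from h import *
for n in('top','scene'):
    im,d=save(n,n+'12.png'); P=cloud(n,d); b=box(P,.35,.7,-.45,-.2,-.02,.04); print(n);rects(P,b&(P[...,2]>.0165))
    rects(P,box(P,.56,.65,.01,.09,.03,.09),6)
p=P[box(P,.48,.57,-.33,-.22,.05,.15)]; q=p[np.argsort(p[:,2])[:14]]; print((q*1000).round())
E
```

```text
time: 30.32
position: [0.53, -0.2413, 0.1311]
tool_rot: [-3.127, -0.29, 0.002]
ft_force: [1.0, -0.3, 0.7]
grip_width: 0.506
grip_force: 0.0
time: 30.82
position: [0.5355, -0.2717, 0.0824]
tool_rot: [-3.128, -0.29, 0.001]
ft_force: [0.0, 0.8, 0.6]
grip_width: 0.506
grip_force: 0.0
t 30.8 at [ 535.5 -271.7  120.4] psi -79.4 tilt 0.0 F [0.  0.8 0.6] w 44.0 gf 0.0
tx -12 ty 4 tz 80 turn 0.0 q7 -0.60
top
 n 16 px [405. 246.] ctr [ 409.3 -285.9] size [ 6.2 29.9] ang 41.3 z [18.9 23.9 30.8]
 n 7 px [318. 182.] ctr [649.7  34.7] size [22.1  0.6] ang 89.7 z [81.1 84.1 86. ]
 n 32 px [314. 190.] ctr [627.7  52.8] size [41.5  9.2] ang 5.2 z [38.3 48.4 55.7]
scene
 n 13 px [243. 237.] ctr [ 505.8 -272.6] size [18.1  6.7] ang 7.5 z [17.4 21.1 24.6]
 n 74 px [243. 242.] ctr [ 517.  -281.8] size [55.7 25.2] ang 13.7 z [17.3 20.9 25.5]
 n 19 px [344. 205.] ctr [619.8  49.3] size [ 9.7 16.2] ang 75.8 z [32.4 45.3 51.4]
[[ 553. -298.  101.]
 [ 536. -249.  102.]
 [ 548. -301.  102.]
 [ 525. -252.  103.]
 [ 551. -293.  104.]
 [ 544. -302.  104.]
 [ 540. -241.  104.]
 [ 542. -245.  104.]
 [ 544. -243.  105.]
 [ 554. -298.  107.]
 [ 525. -252.  107.]
 [ 553. -300.  107.]
 [ 546. -250.  107.]
 [ 550. -292.  107.]]
```

```bash
python3 -m crank '[{"tx":-12,"ty":4,"tz":40,"turn":0},{"tx":-12,"ty":4,"tz":75,"turn":0},{"tx":-12,"ty":4,"tz":87,"turn":0},{"tx":-12,"ty":4,"tz":89,"turn":0},{"tx":-12,"ty":4,"tz":89,"turn":0}]' && python3 -m crank '[{"tx":0,"ty":0,"tz":0,"turn":0},{"tx":0,"ty":0,"tz":0,"turn":0}]' 30 10 && python3 -m crank '[{"tx":0,"ty":0,"tz":0,"turn":0},{"tx":0,"ty":0,"tz":0,"turn":0}]' 22 10
```

```text
time: 31.55
position: [0.5256, -0.2787, -0.0053]
tool_rot: [3.127, 0.29, 0.003]
ft_force: [-0.6, 0.1, 0.1]
grip_width: 0.51
grip_force: 0.0
time: 31.8
position: [0.525, -0.2785, -0.0059]
tool_rot: [3.128, 0.29, 0.002]
ft_force: [-0.2, 0.4, -0.0]
grip_width: 0.38
grip_force: 0.0
time: 32.05
position: [0.5246, -0.2783, -0.0064]
tool_rot: [-3.128, -0.29, -0.001]
ft_force: [-0.1, 0.8, 1.6]
grip_width: 0.294
grip_force: 10.0
```

Held at 26 mm, so it's flat this time. I'll lift, re-check, and carry it over.

```bash
python3 -m crank '[{"tx":0,"ty":0,"tz":0,"turn":0},{"tx":0,"ty":0,"tz":-20,"turn":0},{"tx":0,"ty":0,"tz":-60,"turn":0},{"tx":0,"ty":0,"tz":-110,"turn":0},{"tx":0,"ty":0,"tz":-130,"turn":0}]' 20 15 && python3 plan.py 590 50 163 -88
```

```text
time: 32.67
position: [0.5256, -0.2798, 0.1271]
tool_rot: [3.126, 0.288, 0.007]
ft_force: [0.0, 0.2, -0.9]
grip_width: 0.292
grip_force: 15.0
t 32.7 at [ 525.6 -279.8  165.1] psi -79.5 tilt 0.3 F [ 0.   0.2 -0.9] w 25.4 gf 15.0
tx 124 ty -312 tz 2 turn 1.7 q7 -0.62
```

```bash
python3 -m crank '[{"tx":23,"ty":-57,"tz":0,"turn":1},{"tx":46,"ty":-114,"tz":0,"turn":1.7},{"tx":69,"ty":-171,"tz":0,"turn":1.7},{"tx":92,"ty":-228,"tz":0,"turn":1.7},{"tx":115,"ty":-285,"tz":0,"turn":1.7}]' && python3 -m crank '[{"tx":5,"ty":-25,"tz":0,"turn":0},{"tx":5,"ty":-27,"tz":30,"turn":0},{"tx":5,"ty":-27,"tz":60,"turn":0},{"tx":5,"ty":-27,"tz":60,"turn":0}]' && python3 plan.py 586 50 48 -88
```

```text
time: 33.3
position: [0.585, 0.0251, 0.1235]
tool_rot: [-3.141, -0.057, -0.0]
ft_force: [1.0, -0.3, -0.2]
grip_width: 0.295
grip_force: 15.0
time: 33.8
position: [0.5869, 0.0488, 0.0615]
tool_rot: [3.14, 0.055, -0.007]
ft_force: [-0.5, 0.4, -0.6]
grip_width: 0.296
grip_force: 15.0
t 33.8 at [586.9  48.8  99.5] psi -88.0 tilt 0.3 F [-0.5  0.4 -0.6] w 25.8 gf 15.0
tx -1 ty -1 tz 51 turn -0.0 q7 -1.29
```

```bash
python3 -m crank '[{"tx":0,"ty":-1,"tz":25,"turn":0},{"tx":0,"ty":-1,"tz":45,"turn":0},{"tx":0,"ty":-1,"tz":54,"turn":0},{"tx":0,"ty":-1,"tz":54,"turn":0}]' && python3 -m crank '[{"tx":0,"ty":0,"tz":0,"turn":0},{"tx":0,"ty":0,"tz":0,"turn":0},{"tx":0,"ty":0,"tz":0,"turn":0}]' 38 && python3 -m crank '[{"tx":0,"ty":0,"tz":-40,"turn":0},{"tx":0,"ty":0,"tz":-80,"turn":0},{"tx":0,"ty":0,"tz":-120,"turn":0},{"tx":0,"ty":0,"tz":-120,"turn":0}]' 44 && python3 plan.py 427 -293 125 -137
```

```text
time: 34.3
position: [0.5889, 0.0507, 0.0092]
tool_rot: [3.141, 0.056, -0.001]
ft_force: [-0.3, -0.0, 0.6]
grip_width: 0.295
grip_force: 15.0
time: 34.67
position: [0.5895, 0.0512, 0.0098]
tool_rot: [-3.141, -0.057, -0.001]
ft_force: [1.0, -0.3, 1.3]
grip_width: 0.429
grip_force: 0.0
time: 35.17
position: [0.5916, 0.051, 0.1327]
tool_rot: [-3.139, -0.057, -0.01]
ft_force: [-0.0, 0.4, 0.2]
grip_width: 0.504
grip_force: 0.0
t 35.2 at [591.6  51.  170.7] psi -87.9 tilt 0.4 F [-0.   0.4  0.2] w 43.8 gf 0.0
tx -177 ty 338 tz 44 turn 9.8 q7 -1.35
```

```bash
python3 -m crank '[{"tx":-28,"ty":53,"tz":0,"turn":2},{"tx":-56,"ty":106,"tz":0,"turn":4},{"tx":-84,"ty":159,"tz":0,"turn":6},{"tx":-112,"ty":212,"tz":0,"turn":8},{"tx":-137,"ty":262,"tz":0,"turn":9.8}]' && python3 -m crank '[{"tx":0,"ty":0,"tz":0,"turn":0}]' && python3 - <<'E'
from h import *
import plan
for n in('top','scene'):
    im,d=save(n,n+'13.png'); P=cloud(n,d); b=box(P,.35,.7,-.45,-.2,-.02,.04); print(n);rects(P,b&(P[...,2]>.0165))
    print('bay');rects(P,box(P,.50,.65,.01,.09,.027,.065),6)
    cv2.imwrite('pics/%s13c.png'%n,cv2.resize(im[150:260,280:450,::-1] if n=='top' else im[170:270,200:370,::-1],None,fx=4,fy=4,interpolation=cv2.INTER_CUBIC))
plan.plan([427,-293,125],-137)
E
```

```text
time: 35.8
position: [0.4601, -0.2168, 0.1286]
tool_rot: [-2.877, 1.258, 0.001]
ft_force: [0.2, -0.3, -0.2]
grip_width: 0.504
grip_force: 0.0
time: 35.92
position: [0.4585, -0.2203, 0.1289]
tool_rot: [-2.875, 1.265, 0.001]
ft_force: [0.3, 0.1, -0.0]
grip_width: 0.505
grip_force: 0.0
top
bay
 n 103 px [314. 197.] ctr [599.1  51.1] size [98.9 25.9] ang 4.4 z [27.8 33.8 51.9]
 n 7 px [304. 218.] ctr [521.3  88.9] size [19.5  1.9] ang 2.4 z [34.4 55.  61. ]
scene
 n 91 px [225. 223.] ctr [ 424.1 -286. ] size [27.4 54.1] ang 43.8 z [17.  20.4 24.9]
bay
 n 34 px [334. 181.] ctr [519.2  88.5] size [38.1  3.8] ang 2.3 z [31.2 48.4 60.3]
 n 20 px [336. 197.] ctr [564.1  56.6] size [11.9 29.5] ang 82.8 z [27.6 30.9 35.8]
 n 20 px [332. 200.] ctr [568.9  40.3] size [ 9.5 28.5] ang 81.0 z [27.5 30.3 33.2]
 n 60 px [341. 204.] ctr [600.9  45.5] size [27.6 48.4] ang 76.7 z [27.8 31.9 47.5]
t 36.0 at [ 461.2 -215.6  166.7] psi -137.0 tilt 0.1 F [-0.3  0.8 -0.5] w 44.0 gf 0.0
tx 33 ty 78 tz 42 turn 0.0 q7 -1.87
```

```bash
python3 -m crank '[{"tx":20,"ty":45,"tz":20,"turn":0},{"tx":33,"ty":78,"tz":42,"turn":0},{"tx":33,"ty":78,"tz":70,"turn":0},{"tx":33,"ty":78,"tz":80,"turn":0},{"tx":33,"ty":78,"tz":80,"turn":0}]' && python3 -m crank '[{"tx":0,"ty":0,"tz":0,"turn":0}]' && python3 plan.py 427 -293 32 -137
```

```text
time: 36.65
position: [0.4277, -0.2917, 0.0487]
tool_rot: [2.883, -1.247, -0.003]
ft_force: [1.2, -0.3, 0.0]
grip_width: 0.506
grip_force: 0.0
time: 36.78
position: [0.4285, -0.2926, 0.0501]
tool_rot: [-2.883, 1.248, -0.002]
ft_force: [0.4, 0.6, -0.4]
grip_width: 0.505
grip_force: 0.0
t 36.8 at [ 428.5 -292.6   88.1] psi -136.8 tilt 0.1 F [ 0.4  0.6 -0.4] w 44.0 gf 0.0
tx -1 ty 1 tz 56 turn 0.0 q7 -1.54
```

```bash
python3 -m crank '[{"tx":-1,"ty":1,"tz":30,"turn":0},{"tx":-1,"ty":1,"tz":48,"turn":0},{"tx":-1,"ty":1,"tz":56,"turn":0},{"tx":-1,"ty":1,"tz":56,"turn":0}]' && python3 -m crank '[{"tx":0,"ty":0,"tz":0,"turn":0},{"tx":0,"ty":0,"tz":0,"turn":0},{"tx":0,"ty":0,"tz":0,"turn":0}]' 22 10 && python3 -m crank '[{"tx":0,"ty":0,"tz":0,"turn":0},{"tx":0,"ty":0,"tz":-20,"turn":0},{"tx":0,"ty":0,"tz":-60,"turn":0},{"tx":0,"ty":0,"tz":-110,"turn":0},{"tx":0,"ty":0,"tz":-130,"turn":0}]' 20 15 && python3 plan.py 530 49 163 -88
```

```text
time: 37.28
position: [0.4263, -0.2934, -0.0063]
tool_rot: [2.882, -1.251, 0.001]
ft_force: [0.7, 0.6, 0.4]
grip_width: 0.504
grip_force: 0.0
time: 37.65
position: [0.4262, -0.293, -0.0065]
tool_rot: [-2.882, 1.25, -0.001]
ft_force: [-0.0, 0.0, 0.9]
grip_width: 0.298
grip_force: 10.0
time: 38.28
position: [0.4268, -0.2941, 0.1257]
tool_rot: [-2.881, 1.251, -0.005]
ft_force: [0.7, 0.5, -1.3]
grip_width: 0.299
grip_force: 15.0
t 38.3 at [ 426.8 -294.1  163.7] psi -136.9 tilt 0.2 F [ 0.7  0.5 -1.3] w 26.0 gf 15.0
tx -180 ty -310 tz 1 turn -9.8 q7 -1.67
```

```bash
python3 -m crank '[{"tx":-28,"ty":-48,"tz":0,"turn":-2},{"tx":-56,"ty":-96,"tz":0,"turn":-4},{"tx":-84,"ty":-144,"tz":0,"turn":-6},{"tx":-112,"ty":-192,"tz":0,"turn":-8},{"tx":-140,"ty":-240,"tz":0,"turn":-9.8}]' && python3 -m crank '[{"tx":0,"ty":0,"tz":0,"turn":0}]' && python3 plan.py 532 49 98 -88
```

```text
time: 38.9
position: [0.5058, -0.0251, 0.1234]
tool_rot: [-3.14, -0.065, -0.001]
ft_force: [1.4, -0.0, -0.0]
grip_width: 0.295
grip_force: 15.0
time: 39.02
position: [0.5062, -0.0216, 0.1229]
tool_rot: [-3.14, -0.072, 0.0]
ft_force: [-0.1, -0.7, -1.0]
grip_width: 0.293
grip_force: 15.0
t 39.0 at [506.2 -21.6 160.9] psi -87.4 tilt 0.0 F [-0.1 -0.7 -1. ] w 25.5 gf 15.0
tx 29 ty -69 tz 63 turn 0.1 q7 -1.45
```

```bash
python3 -m crank '[{"tx":15,"ty":-40,"tz":0,"turn":0.1},{"tx":28,"ty":-69,"tz":10,"turn":0.1},{"tx":28,"ty":-69,"tz":50,"turn":0.1},{"tx":28,"ty":-69,"tz":80,"turn":0.1},{"tx":28,"ty":-69,"tz":80,"turn":0.1}]' && python3 -m crank '[{"tx":0,"ty":0,"tz":0,"turn":0}]' && python3 plan.py 532 49 46 -88
```

```text
time: 39.65
position: [0.5287, 0.0415, 0.0414]
tool_rot: [3.139, 0.04, -0.008]
ft_force: [0.3, -0.6, -0.2]
grip_width: 0.291
grip_force: 15.0
time: 39.78
position: [0.5318, 0.0423, 0.0444]
tool_rot: [3.141, 0.041, 0.002]
ft_force: [0.6, -0.5, -0.6]
grip_width: 0.3
grip_force: 15.0
t 39.8 at [531.8  42.3  82.4] psi -88.5 tilt 0.1 F [ 0.6 -0.5 -0.6] w 26.1 gf 15.0
tx 0 ty -7 tz 36 turn -0.1 q7 -1.45
```

```bash
python3 -m crank '[{"tx":0,"ty":-6,"tz":20,"turn":0},{"tx":0,"ty":-6,"tz":35,"turn":0},{"tx":0,"ty":-6,"tz":35,"turn":0}]' && python3 -m crank '[{"tx":0,"ty":0,"tz":0,"turn":0},{"tx":0,"ty":0,"tz":0,"turn":0},{"tx":0,"ty":0,"tz":0,"turn":0}]' 36 && python3 -m crank '[{"tx":0,"ty":0,"tz":-40,"turn":0},{"tx":0,"ty":0,"tz":-90,"turn":0},{"tx":0,"ty":0,"tz":-140,"turn":0},{"tx":0,"ty":0,"tz":-180,"turn":0},{"tx":0,"ty":0,"tz":-180,"turn":0}]' 46 && python3 plan.py 479 360 220 -87
```

```text
time: 40.15
position: [0.5294, 0.049, 0.0068]
tool_rot: [3.14, 0.044, -0.005]
ft_force: [-0.4, -0.1, -1.0]
grip_width: 0.294
grip_force: 15.0
time: 40.52
position: [0.5313, 0.0491, 0.0088]
tool_rot: [-3.141, -0.043, -0.001]
ft_force: [0.2, -0.0, -0.5]
grip_width: 0.411
grip_force: 0.0
time: 41.15
position: [0.5333, 0.0493, 0.1918]
tool_rot: [-3.138, -0.043, -0.01]
ft_force: [-0.5, 0.5, -0.2]
grip_width: 0.529
grip_force: 0.0
t 41.1 at [533.3  49.3 229.8] psi -88.4 tilt 0.4 F [-0.5  0.5 -0.2] w 46.0 gf 0.0
tx -46 ty -312 tz 10 turn -0.3 q7 -1.60
```

```bash
python3 -m crank '[{"tx":-8,"ty":-60,"tz":0,"turn":-0.3},{"tx":-16,"ty":-120,"tz":0,"turn":-0.3},{"tx":-24,"ty":-180,"tz":0,"turn":-0.3},{"tx":-32,"ty":-220,"tz":0,"turn":-0.3},{"tx":-32,"ty":-220,"tz":0,"turn":-0.3}]' && python3 - <<'E'
from h import *
import plan
for n in('top','scene'):
    im,d=save(n,n+'14.png'); P=cloud(n,d)
    print(n,'bay');rects(P,box(P,.49,.65,.01,.09,.027,.06),6)
    for z0 in(.08,.1,.12): print('drv>',z0);rects(P,box(P,.44,.57,.33,.40,z0,z0+.02),6)
    print('top');rects(P,box(P,.44,.57,.33,.40,.135,.16),6)
    marks(n,['driver0_top'])
cv2.imwrite('pics/m14.png',np.vstack([cv2.resize(im[a:a+50,b:b+100,::-1],(800,300),interpolation=cv2.INTER_CUBIC) if 0 else cv2.resize(im[a:a+60,b:b+160,::-1],(800,300),interpolation=cv2.INTER_CUBIC) for a,b in((170,250),(105,330))]))
plan.plan([479,360,127],-87)
E
```

```text
time: 41.78
position: [0.4903, 0.2723, 0.1865]
tool_rot: [3.139, 0.096, -0.003]
ft_force: [0.4, -0.3, 0.2]
grip_width: 0.528
grip_force: 0.0
top bay
 n 36 px [314. 190.] ctr [627.9  53.1] size [42.5 16.8] ang 5.5 z [28.  47.5 54.2]
 n 59 px [314. 202.] ctr [577.   48.8] size [30.4 53.1] ang 89.1 z [27.9 32.3 40.3]
 n 102 px [316. 216.] ctr [533.8  45.6] size [37.8 80.1] ang 89.1 z [27.2 31.8 37.8]
drv> 0.08
drv> 0.1
drv> 0.12
top
top driver0_top [0.4418 0.5733 0.0031] 0.61
scene bay
 n 303 px [329. 191.] ctr [553.6  63.7] size [141.   77.2] ang 12.4 z [28.6 33.9 56.4]
drv> 0.08
 n 21 px [388. 133.] ctr [487.2 356.1] size [12.8 16.4] ang 29.7 z [83.3 89.9 98.9]
 n 23 px [398. 140.] ctr [538.9 357.9] size [16.1 12.6] ang 53.8 z [81.9 91.7 99.2]
drv> 0.1
 n 23 px [388. 129.] ctr [483.5 357.5] size [14.3 17. ] ang 54.7 z [103.2 109.8 119.6]
 n 21 px [398. 136.] ctr [536.  358.3] size [17.1 11.4] ang 40.6 z [102.8 110.2 118.1]
drv> 0.12
 n 17 px [389. 125.] ctr [487.8 358.7] size [17.4  9.5] ang 73.2 z [120.3 127.5 137.6]
 n 24 px [399. 131.] ctr [535.1 359.1] size [14.3 15.4] ang 51.9 z [123.9 132.8 138.9]
top
 n 20 px [389. 122.] ctr [485.9 357.2] size [14.1 21.5] ang 69.3 z [136.9 140.2 144.2]
 n 18 px [399. 129.] ctr [532.  361.5] size [12.5 16. ] ang 67.8 z [136.2 139.5 143.8]
scene driver0_top [0.4797 0.3604 0.143 ] 0.55
t 42.0 at [493.3 266.1 225.9] psi -87.1 tilt 0.1 F [ 0.4 -0.6  1.2] w 46.2 gf 0.0
tx -9 ty -95 tz 99 turn -0.0 q7 -1.96
```

View pics/m14.png

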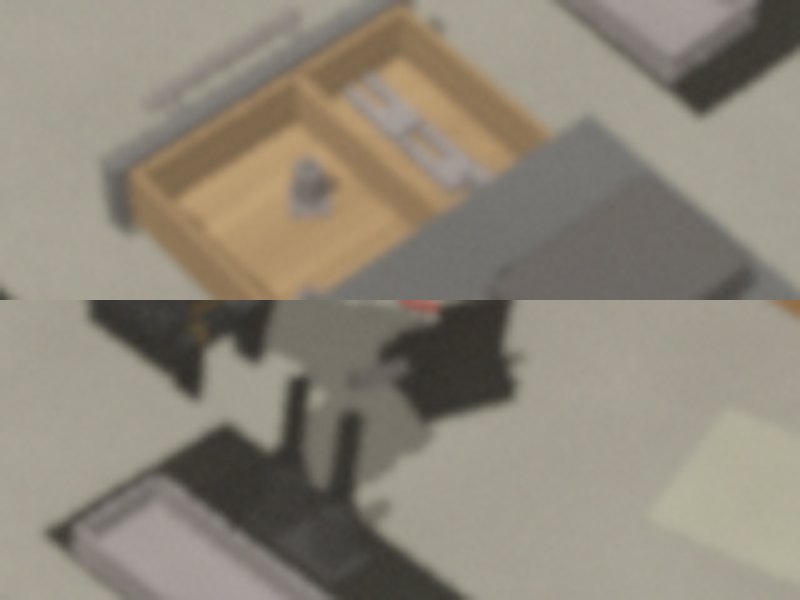

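The forks and posts are in the drawer. Now the near screwdriver, at x = 479.

```bash
python3 -m crank '[{"tx":-5,"ty":-50,"tz":0,"turn":0},{"tx":-9,"ty":-94,"tz":0,"turn":0},{"tx":-9,"ty":-94,"tz":0,"turn":0},{"tx":-9,"ty":-94,"tz":0,"turn":0}]' && python3 plan.py 479 360 127 -87
```

```text
time: 42.48
position: [0.4798, 0.3594, 0.1883]
tool_rot: [3.139, 0.08, 0.001]
ft_force: [-1.0, -0.3, 0.6]
grip_width: 0.532
grip_force: 0.0
t 42.5 at [479.8 359.4 226.3] psi -87.1 tilt 0.1 F [-1.  -0.3  0.6] w 46.3 gf 0.0
tx -1 ty -1 tz 99 turn -0.0 q7 -2.06
```

```bash
python3 -m crank '[{"tx":0,"ty":0,"tz":40,"turn":0},{"tx":0,"ty":0,"tz":75,"turn":0},{"tx":0,"ty":0,"tz":98,"turn":0},{"tx":0,"ty":0,"tz":98,"turn":0}]' && python3 -m crank '[{"tx":0,"ty":0,"tz":0,"turn":0},{"tx":0,"ty":0,"tz":0,"turn":0},{"tx":0,"ty":0,"tz":0,"turn":0},{"tx":0,"ty":0,"tz":0,"turn":0}]' 0 25 && python3 -m crank '[{"tx":0,"ty":0,"tz":-20,"turn":0},{"tx":0,"ty":0,"tz":-50,"turn":0},{"tx":0,"ty":0,"tz":-75,"turn":0},{"tx":0,"ty":0,"tz":-80,"turn":0},{"tx":0,"ty":0,"tz":-80,"turn":0}]' && python3 - <<'E'
from h import *
import plan
for n in ('scene',):
    im,d=save(n,n+'15.png'); P=cloud(n,d)
    p=P[box(P,.44,.52,.32,.40,.06,.24)]
    for z in range(60,240,10):
        q=p[(p[:,2]*1000>=z)&(p[:,2]*1000<z+10)]
        if len(q): print(z,len(q),(q.mean(0)*1000).round(),(np.ptp(q,0)*1000).round())
plan.plan([580,253,200],-87)
E
```

```text
time: 42.98
position: [0.4786, 0.3583, 0.089]
tool_rot: [3.138, 0.079, -0.003]
ft_force: [0.9, -0.4, 0.9]
grip_width: 0.532
grip_force: 0.0
time: 43.48
position: [0.4791, 0.3617, 0.091]
tool_rot: [-3.14, -0.085, -0.001]
ft_force: [0.6, 0.1, 2.7]
grip_width: 0.196
grip_force: 25.0
time: 44.1
position: [0.4787, 0.3616, 0.1705]
tool_rot: [-3.14, -0.085, -0.0]
ft_force: [-0.4, -0.3, -1.3]
grip_width: 0.2
grip_force: 25.0
60 7 [486. 353.  62.] [21. 21.  3.]
80 4 [482. 360.  88.] [8. 7. 6.]
90 3 [484. 360.  94.] [6. 4. 3.]
100 6 [485. 358. 104.] [ 5. 10.  8.]
110 6 [485. 356. 115.] [9. 7. 8.]
120 6 [485. 357. 125.] [ 7. 12.  9.]
130 8 [485. 358. 134.] [ 7. 10.  7.]
140 8 [484. 360. 148.] [19. 20.  5.]
150 17 [486. 354. 154.] [22. 16.  8.]
160 12 [486. 356. 164.] [10. 16. 10.]
170 11 [486. 356. 175.] [15. 13.  6.]
180 9 [489. 363. 185.] [ 6. 22.  9.]
190 25 [487. 355. 195.] [23. 38.  8.]
200 29 [485. 353. 205.] [28. 34.  8.]
210 27 [487. 359. 215.] [22. 40.  9.]
220 22 [488. 353. 225.] [30. 45. 10.]
230 6 [492. 341. 234.] [ 4. 11.  6.]
t 44.1 at [478.3 361.3 207.8] psi -86.9 tilt 0.1 F [-0.1  0.5 -1.5] w 17.3 gf 25.0
tx 96 ty 114 tz 8 turn 0.0 q7 -2.06
```

The driver is held with its tip at about z 86. I'll take it to the +x end of the tray and set the tip down near the end wall.

```bash
python3 plan.py 596 258 208 -87
```

```text
t 44.1 at [478.3 361.3 207.8] psi -86.9 tilt 0.1 F [-0.1  0.5 -1.5] w 17.3 gf 25.0
tx 112 ty 109 tz -0 turn 0.0 q7 -2.06
```

```bash
python3 -m crank '[{"tx":40,"ty":30,"tz":0,"turn":0},{"tx":80,"ty":65,"tz":0,"turn":0},{"tx":112,"ty":108,"tz":0,"turn":0},{"tx":112,"ty":108,"tz":0,"turn":0},{"tx":112,"ty":108,"tz":0,"turn":0}]' && python3 plan.py 596 258 131 -87
```

```text
time: 44.78
position: [0.5957, 0.2596, 0.169]
tool_rot: [3.14, 0.083, -0.003]
ft_force: [0.9, 0.4, -0.8]
grip_width: 0.203
grip_force: 25.0
t 44.8 at [595.7 259.6 207. ] psi -87.0 tilt 0.1 F [ 0.9  0.4 -0.8] w 17.7 gf 25.0
tx 0 ty 2 tz 76 turn 0.0 q7 -1.76
```

```bash
python3 -m crank '[{"tx":0,"ty":2,"tz":40,"turn":0},{"tx":0,"ty":2,"tz":65,"turn":0},{"tx":0,"ty":2,"tz":75,"turn":0},{"tx":0,"ty":2,"tz":75,"turn":0}]' && python3 -m crank '[{"tx":0,"ty":0,"tz":2,"turn":0},{"tx":0,"ty":0,"tz":2,"turn":0}]' && python3 -m crank '[{"tx":0,"ty":0,"tz":2,"turn":0},{"tx":0,"ty":0,"tz":2,"turn":0}]'
```

```text
time: 45.28
position: [0.5956, 0.2588, 0.0948]
tool_rot: [3.14, 0.087, -0.002]
ft_force: [-0.0, 1.0, 0.4]
grip_width: 0.195
grip_force: 25.0
time: 45.52
position: [0.597, 0.258, 0.0943]
tool_rot: [-3.14, -0.085, -0.002]
ft_force: [0.2, 0.4, -1.0]
grip_width: 0.199
grip_force: 25.0
time: 45.78
position: [0.5965, 0.2577, 0.0914]
tool_rot: [-3.14, -0.084, -0.0]
ft_force: [-0.1, -0.8, -0.3]
grip_width: 0.201
grip_force: 25.0
```

```bash
python3 -m crank '[{"tx":0,"ty":0,"tz":1,"turn":0},{"tx":-6,"ty":0,"tz":1.5,"turn":0},{"tx":-11,"ty":0,"tz":2,"turn":0},{"tx":-16,"ty":0,"tz":2.5,"turn":0},{"tx":-21,"ty":0,"tz":3.5,"turn":0}]' 0 4 && python3 -m crank '[{"tx":-6,"ty":0,"tz":1,"turn":0},{"tx":-11,"ty":0,"tz":2.5,"turn":0},{"tx":-11,"ty":0,"tz":2.5,"turn":0}]' && python3 - <<'E'
from h import *
st()
im,d=save('scene','scene16.png'); P=cloud('scene',d)
p=P[box(P,.45,.64,.22,.30,.012,.16)]
for z in range(12,160,10):
    q=p[(p[:,2]*1000>=z)&(p[:,2]*1000<z+10)]
    q=q[(im[box(P,.45,.64,.22,.30,.012,.16)][(p[:,2]*1000>=z)&(p[:,2]*1000<z+10)].mean(-1)<90)]
    if len(q): print(z,len(q),(q.mean(0)*1000).round(),(np.ptp(q,0)*1000).round())
cv2.imwrite('pics/c16.png',cv2.resize(im[100:190,320:440,::-1],(800,600),interpolation=cv2.INTER_CUBIC))
E
```

```text
time: 46.4
position: [0.5751, 0.2567, 0.088]
tool_rot: [-3.14, -0.085, -0.0]
ft_force: [-1.6, -0.2, 3.5]
grip_width: 0.203
grip_force: 4.0
time: 46.78
position: [0.5638, 0.256, 0.085]
tool_rot: [3.14, 0.085, -0.002]
ft_force: [-0.8, 0.4, 3.2]
grip_width: 0.205
grip_force: 4.0
t 46.775 p [0.5638 0.256  0.085 ]
52 4 [588. 254.  59.] [6. 6. 4.]
62 9 [584. 254.  68.] [15. 22.  9.]
72 16 [587. 253.  75.] [19. 17.  8.]
82 15 [581. 253.  87.] [19. 19.  8.]
92 15 [579. 252.  98.] [14. 31.  9.]
102 19 [574. 252. 108.] [23. 35. 10.]
112 30 [572. 249. 117.] [24. 37.  8.]
122 17 [572. 255. 127.] [15. 36.  9.]
132 11 [576. 241. 136.] [12. 39.  9.]
142 7 [576. 246. 147.] [14. 46.  7.]
```

View pics/c16.png

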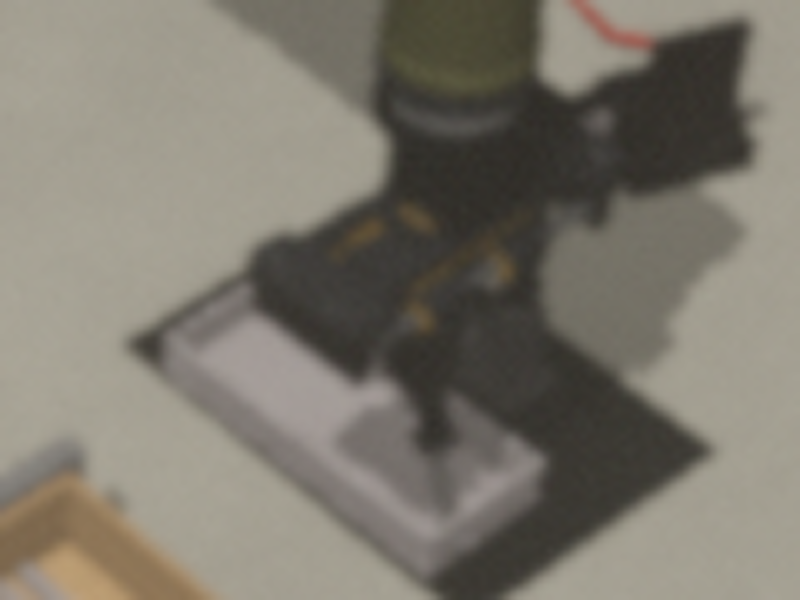

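The driver is pivoting as wanted: it leans about 15°, with its tip near the +x wall (438,490). I'll continue the arc.

```bash
python3 -m crank '[{"tx":-7,"ty":0,"tz":2,"turn":0},{"tx":-13,"ty":0,"tz":4.5,"turn":0},{"tx":-19,"ty":0,"tz":7,"turn":0},{"tx":-25,"ty":0,"tz":10,"turn":0},{"tx":-25,"ty":0,"tz":10,"turn":0}]' && python3 -m crank '[{"tx":-6,"ty":0,"tz":3,"turn":0},{"tx":-11,"ty":0,"tz":6.5,"turn":0},{"tx":-16,"ty":0,"tz":10,"turn":0},{"tx":-21,"ty":0,"tz":14,"turn":0},{"tx":-21,"ty":0,"tz":14,"turn":0}]' && python3 plan.py 490 253 60 -87
```

```text
time: 47.45
position: [0.5387, 0.2546, 0.0748]
tool_rot: [3.14, 0.085, -0.002]
ft_force: [-0.4, -0.5, 0.3]
grip_width: 0.203
grip_force: 4.0
time: 48.08
position: [0.5178, 0.2535, 0.0609]
tool_rot: [3.14, 0.085, -0.002]
ft_force: [-0.4, 0.1, -0.2]
grip_width: 0.207
grip_force: 4.0
t 48.1 at [517.8 253.5  98.9] psi -86.9 tilt 0.1 F [-0.4  0.1 -0.2] w 18.0 gf 4.0
tx -28 ty -1 tz 39 turn 0.0 q7 -1.80
```

```bash
cat > drv.py <<'E'
from h import *
s=st(); im,d=ctrl.get_image('scene'); P=cloud('scene',d)
m=box(P,.42,.62,.225,.295,.012,.1)&(im.mean(-1)<85); p=P[m]
for x in range(420,620,10):
    q=p[(p[:,0]*1000>=x)&(p[:,0]*1000<x+10)]
    if len(q)>1: print(x,len(q),(np.median(q,0)*1000).round())
E
python3 drv.py
```

```text
t 48.075 p [0.5178 0.2535 0.0609]
510 4 [518. 251.  94.]
520 20 [527. 252.  93.]
530 31 [533. 250.  88.]
540 18 [544. 252.  76.]
550 18 [556. 250.  65.]
560 8 [562. 250.  65.]
```

The lean is about 45°. I'll drag it to x=474, clear of the standing driver, then press down.

```bash
python3 -m crank '[{"tx":-12,"ty":0,"tz":0,"turn":0},{"tx":-24,"ty":0,"tz":0,"turn":0},{"tx":-36,"ty":0,"tz":0,"turn":0},{"tx":-43,"ty":0,"tz":0,"turn":0},{"tx":-43,"ty":0,"tz":0,"turn":0}]' && python3 -m crank '[{"tx":0,"ty":0,"tz":6,"turn":0},{"tx":0,"ty":0,"tz":12,"turn":0},{"tx":0,"ty":0,"tz":18,"turn":0},{"tx":0,"ty":0,"tz":24,"turn":0},{"tx":0,"ty":0,"tz":30,"turn":0}]' && python3 drv.py
```

```text
time: 48.75
position: [0.475, 0.2515, 0.0614]
tool_rot: [-3.14, -0.086, 0.0]
ft_force: [0.4, -0.1, -1.0]
grip_width: 0.209
grip_force: 4.0
time: 49.38
position: [0.4757, 0.251, 0.0308]
tool_rot: [3.14, 0.084, -0.0]
ft_force: [-0.2, -0.8, 0.4]
grip_width: 0.204
grip_force: 4.0
t 49.375 p [0.4757 0.251  0.0308]
460 2 [469. 234.  69.]
470 10 [478. 233.  70.]
480 45 [486. 248.  70.]
490 29 [493. 246.  62.]
500 11 [504. 249.  57.]
510 19 [514. 248.  52.]
520 10 [524. 250.  48.]
530 2 [530. 249.  48.]
```

```bash
python3 -m crank '[{"tx":0,"ty":0,"tz":8,"turn":0},{"tx":0,"ty":0,"tz":16,"turn":0},{"tx":-1,"ty":0,"tz":24,"turn":0},{"tx":-2,"ty":0,"tz":32,"turn":0},{"tx":-2,"ty":0,"tz":36,"turn":0}]' && python3 -m crank '[{"tx":0,"ty":0,"tz":0,"turn":0},{"tx":0,"ty":0,"tz":0,"turn":0}]' && python3 drv.py
```

```text
time: 50.05
position: [0.4732, 0.2509, -0.0053]
tool_rot: [3.14, 0.084, -0.001]
ft_force: [-0.8, 0.7, -0.0]
grip_width: 0.205
grip_force: 4.0
time: 50.3
position: [0.474, 0.2511, -0.0045]
tool_rot: [-3.14, -0.084, -0.001]
ft_force: [-0.7, -0.2, -0.6]
grip_width: 0.208
grip_force: 4.0
t 50.3 p [ 0.474   0.2511 -0.0045]
460 3 [466. 234.  23.]
470 14 [474. 233.  37.]
480 52 [485. 255.  38.]
490 17 [493. 248.  33.]
500 18 [505. 251.  35.]
510 32 [512. 252.  88.]
520 11 [527. 250.  29.]
530 3 [531. 248.  33.]
```

```bash
python3 -m crank '[{"tx":0,"ty":-1,"tz":0,"turn":0},{"tx":0,"ty":-1,"tz":0,"turn":0},{"tx":0,"ty":-1,"tz":0,"turn":0}]' 21 && python3 -m crank '[{"tx":0,"ty":0,"tz":-5,"turn":0},{"tx":0,"ty":0,"tz":-15,"turn":0},{"tx":0,"ty":0,"tz":-30,"turn":0},{"tx":0,"ty":0,"tz":-30,"turn":0}]' && python3 drv.py
```

```text
time: 50.72
position: [0.4738, 0.2522, -0.0046]
tool_rot: [-3.14, -0.085, -0.001]
ft_force: [-0.2, 0.5, -0.1]
grip_width: 0.239
grip_force: 0.2
time: 51.22
position: [0.475, 0.2529, 0.0272]
tool_rot: [-3.138, -0.084, -0.004]
ft_force: [0.5, 0.1, -0.3]
grip_width: 0.245
grip_force: 0.0
t 51.225 p [0.475  0.2529 0.0272]
440 2 [449. 265.  14.]
450 3 [458. 244.  24.]
460 15 [467. 243.  24.]
470 31 [476. 243.  52.]
480 61 [485. 251.  62.]
490 17 [493. 250.  25.]
500 10 [504. 254.  24.]
510 10 [516. 258.  26.]
520 12 [525. 257.  25.]
```

The first driver lies in the tray. Now up, and on to the second.

```bash
python3 -m crank '[{"tx":0,"ty":0,"tz":-50,"turn":0},{"tx":0,"ty":0,"tz":-100,"turn":0},{"tx":0,"ty":0,"tz":-150,"turn":0},{"tx":0,"ty":0,"tz":-160,"turn":0},{"tx":0,"ty":0,"tz":-160,"turn":0}]' 46 && python3 -m crank '[{"tx":20,"ty":-50,"tz":0,"turn":0},{"tx":48,"ty":-110,"tz":0,"turn":0},{"tx":48,"ty":-110,"tz":0,"turn":0},{"tx":48,"ty":-110,"tz":0,"turn":0}]' && python3 - <<'E'
from h import *
import plan
im,d=save('top','top17.png'); P=cloud('top',d); K,o,Rm=cam('top')
m=box(P,.40,.61,.22,.31,.012,.045)&(im.mean(-1)<80); rects(P,m,6)
im,d=save('scene','scene17.png'); P=cloud('scene',d)
print('drvtop');rects(P,box(P,.49,.58,.33,.40,.13,.16),6)
rects(P,box(P,.40,.61,.22,.31,.011,.045)&(im.mean(-1)<85),6)
cv2.imwrite('pics/c17.png',cv2.resize(im[120:195,335:435,::-1],(800,600),interpolation=cv2.INTER_CUBIC))
plan.plan([529,361,127],-87)
E
```

```text
time: 51.9
position: [0.4736, 0.2523, 0.1853]
tool_rot: [-3.14, -0.085, -0.0]
ft_force: [-1.0, -0.0, -1.1]
grip_width: 0.521
grip_force: 0.0
time: 52.4
position: [0.515, 0.3632, 0.1828]
tool_rot: [3.136, 0.084, -0.004]
ft_force: [0.1, 0.0, 0.5]
grip_width: 0.532
grip_force: 0.0
 n 90 px [261. 228.] ctr [487.4 254.8] size [76.7 18.4] ang 12.8 z [17.2 24.2 31.3]
 n 9 px [250. 250.] ctr [406.2 298.1] size [13.9  5.8] ang 56.9 z [12.6 28.1 35.9]
drvtop
 n 26 px [399. 130.] ctr [533.3 360.1] size [14.6 20.9] ang 46.2 z [130.7 139.  144.2]
 n 59 px [366. 161.] ctr [494.2 251.4] size [66.5 18.6] ang 14.9 z [16.2 22.8 28.7]
t 52.5 at [515.7 362.2 222.6] psi -87.1 tilt 0.1 F [ 0.6 -0.2  0.5] w 46.3 gf 0.0
tx 13 ty 2 tz 96 turn -0.0 q7 -1.99
```

View pics/c17.png

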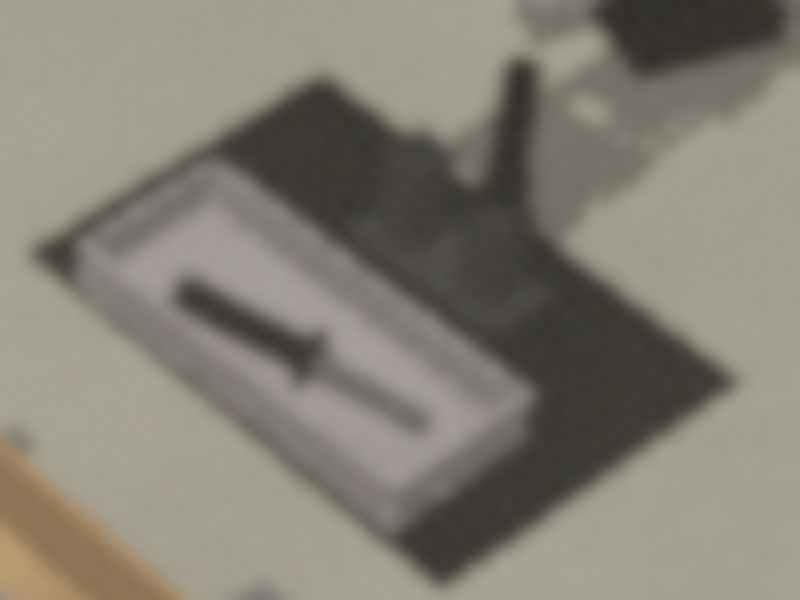

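Driver 1 lies inside the tray, slightly skewed (handle end 180,290, tip 425,425). Now the second one, at (529,361).

```bash
python3 -m crank '[{"tx":13,"ty":1,"tz":0,"turn":0},{"tx":13,"ty":1,"tz":30,"turn":0},{"tx":13,"ty":1,"tz":60,"turn":0},{"tx":13,"ty":1,"tz":94,"turn":0},{"tx":13,"ty":1,"tz":94,"turn":0}]' && python3 -m crank '[{"tx":0,"ty":0,"tz":0,"turn":0},{"tx":0,"ty":0,"tz":0,"turn":0},{"tx":0,"ty":0,"tz":0,"turn":0},{"tx":0,"ty":0,"tz":0,"turn":0}]' 0 25 && python3 -m crank '[{"tx":0,"ty":0,"tz":-20,"turn":0},{"tx":0,"ty":0,"tz":-50,"turn":0},{"tx":0,"ty":0,"tz":-75,"turn":0},{"tx":0,"ty":0,"tz":-80,"turn":0},{"tx":0,"ty":0,"tz":-80,"turn":0}]' && python3 plan.py 595 287 208 -87
```

```text
time: 53.12
position: [0.5276, 0.3622, 0.0893]
tool_rot: [3.138, 0.082, -0.006]
ft_force: [1.0, 1.1, -0.3]
grip_width: 0.532
grip_force: 0.0
time: 53.62
position: [0.5291, 0.3644, 0.0922]
tool_rot: [-3.14, -0.085, -0.002]
ft_force: [-0.4, -0.3, 1.8]
grip_width: 0.2
grip_force: 25.0
time: 54.25
position: [0.5286, 0.3643, 0.1716]
tool_rot: [-3.14, -0.085, -0.0]
ft_force: [-0.0, 0.6, -0.2]
grip_width: 0.196
grip_force: 25.0
t 54.2 at [528.6 364.3 209.6] psi -86.9 tilt 0.0 F [-0.   0.6 -0.2] w 17.1 gf 25.0
tx 62 ty 81 tz 2 turn 0.0 q7 -1.96
```

```bash
python3 -m crank '[{"tx":25,"ty":35,"tz":0,"turn":0},{"tx":62,"ty":81,"tz":0,"turn":0},{"tx":62,"ty":81,"tz":0,"turn":0},{"tx":62,"ty":81,"tz":30,"turn":0},{"tx":62,"ty":81,"tz":60,"turn":0}]' && python3 -m crank '[{"tx":0,"ty":0,"tz":12,"turn":0},{"tx":0,"ty":0,"tz":18,"turn":0},{"tx":0,"ty":0,"tz":18,"turn":0},{"tx":0,"ty":0,"tz":18,"turn":0}]' && python3 plan.py 595 287 131 -87
```

```text
time: 54.88
position: [0.594, 0.2872, 0.1095]
tool_rot: [-3.14, -0.085, 0.002]
ft_force: [-1.1, 0.3, -1.5]
grip_width: 0.195
grip_force: 25.0
time: 55.38
position: [0.5956, 0.287, 0.0945]
tool_rot: [-3.14, -0.085, -0.002]
ft_force: [0.8, 0.4, -0.4]
grip_width: 0.195
grip_force: 25.0
t 55.4 at [595.6 287.  132.5] psi -86.9 tilt 0.1 F [ 0.8  0.4 -0.4] w 17.0 gf 25.0
tx -1 ty -0 tz 1 turn 0.0 q7 -1.75
```

```bash
python3 -m crank '[{"tx":0,"ty":0,"tz":3,"turn":0},{"tx":0,"ty":0,"tz":3,"turn":0}]' && python3 -m crank '[{"tx":0,"ty":0,"tz":1,"turn":0},{"tx":-6,"ty":0,"tz":1.5,"turn":0},{"tx":-11,"ty":0,"tz":2,"turn":0},{"tx":-16,"ty":0,"tz":2.5,"turn":0},{"tx":-21,"ty":0,"tz":3.5,"turn":0}]' 0 4 && python3 -m crank '[{"tx":-6,"ty":0,"tz":1,"turn":0},{"tx":-11,"ty":0,"tz":3,"turn":0},{"tx":-18,"ty":0,"tz":5,"turn":0},{"tx":-24,"ty":0,"tz":7.5,"turn":0},{"tx":-24,"ty":0,"tz":7.5,"turn":0}]' && sed -i 's/.225,.295,.012,.1)/.262,.325,.012,.12)/' drv.py && python3 drv.py
```

```text
time: 55.62
position: [0.5962, 0.2871, 0.0922]
tool_rot: [-3.139, -0.084, -0.004]
ft_force: [-0.0, 0.2, 5.1]
grip_width: 0.2
grip_force: 25.0
time: 56.25
position: [0.5734, 0.2856, 0.0867]
tool_rot: [-3.14, -0.085, 0.001]
ft_force: [-0.6, 0.4, 4.7]
grip_width: 0.206
grip_force: 4.0
time: 56.88
position: [0.549, 0.2842, 0.0787]
tool_rot: [3.14, 0.085, -0.002]
ft_force: [-0.6, 1.1, 0.3]
grip_width: 0.21
grip_force: 4.0
t 56.875 p [0.549  0.2842 0.0787]
490 2 [497. 263.  17.]
510 2 [517. 263.  26.]
520 5 [523. 266.  26.]
540 8 [546. 266. 107.]
550 27 [557. 284. 109.]
560 47 [564. 279.  99.]
570 29 [575. 281.  77.]
580 6 [583. 283.  72.]
```

```bash
python3 -m crank '[{"tx":-8,"ty":0,"tz":4,"turn":0},{"tx":-16,"ty":0,"tz":9,"turn":0},{"tx":-24,"ty":0,"tz":14,"turn":0},{"tx":-32,"ty":0,"tz":19,"turn":0},{"tx":-32,"ty":0,"tz":19,"turn":0}]' && python3 -m crank '[{"tx":-12,"ty":0,"tz":0,"turn":0},{"tx":-24,"ty":0,"tz":2,"turn":0},{"tx":-36,"ty":0,"tz":5,"turn":0},{"tx":-42,"ty":0,"tz":10,"turn":0},{"tx":-42,"ty":0,"tz":16,"turn":0}]' && python3 drv.py
```

```text
time: 57.55
position: [0.5168, 0.2826, 0.0597]
tool_rot: [3.14, 0.086, -0.002]
ft_force: [0.5, 0.6, -0.7]
grip_width: 0.206
grip_force: 4.0
time: 58.18
position: [0.4754, 0.2807, 0.0441]
tool_rot: [-3.14, -0.086, 0.0]
ft_force: [-0.4, -0.1, 0.4]
grip_width: 0.205
grip_force: 4.0
t 58.175 p [0.4754 0.2807 0.0441]
470 7 [476. 265.  79.]
480 44 [487. 287.  81.]
490 24 [493. 276.  72.]
500 20 [507. 277.  64.]
510 17 [517. 278.  57.]
520 9 [523. 277.  54.]
```

```bash
python3 -m crank '[{"tx":0,"ty":0,"tz":7,"turn":0},{"tx":-1,"ty":0,"tz":14,"turn":0},{"tx":-1,"ty":0,"tz":21,"turn":0},{"tx":-1,"ty":0,"tz":28,"turn":0},{"tx":-1,"ty":0,"tz":28,"turn":0}]' && python3 drv.py
```

```text
time: 58.85
position: [0.4748, 0.2797, 0.0155]
tool_rot: [3.139, 0.084, -0.001]
ft_force: [0.5, -0.3, -0.9]
grip_width: 0.203
grip_force: 4.0
t 58.85 p [0.4748 0.2797 0.0155]
470 8 [477. 273.  51.]
480 44 [486. 290.  54.]
490 26 [494. 276.  49.]
500 21 [506. 279.  44.]
510 31 [514. 283.  44.]
520 17 [524. 278.  38.]
530 2 [532. 269.  44.]
```

Lean now about 20°. I'll release gently, guided by the fingers.

```bash
python3 -m crank '[{"tx":0,"ty":0,"tz":0,"turn":0},{"tx":0,"ty":0,"tz":0,"turn":0},{"tx":0,"ty":0,"tz":0,"turn":0},{"tx":0,"ty":0,"tz":0,"turn":0}]' 21 && python3 -m crank '[{"tx":0,"ty":0,"tz":-50,"turn":0},{"tx":0,"ty":0,"tz":-100,"turn":0},{"tx":0,"ty":0,"tz":-150,"turn":0},{"tx":0,"ty":40,"tz":-170,"turn":0},{"tx":0,"ty":80,"tz":-170,"turn":0}]' 30 && python3 -m crank '[{"tx":0,"ty":50,"tz":0,"turn":-2},{"tx":0,"ty":100,"tz":0,"turn":-4},{"tx":0,"ty":130,"tz":0,"turn":-6},{"tx":0,"ty":130,"tz":0,"turn":-8}]' && python3 - <<'E'
from h import *
import plan
ims=[]
for n in('top','scene'):
    im,d=save(n,n+'20.png'); P=cloud(n,d); print(n)
    rects(P,box(P,.40,.61,.22,.31,.011,.06)&(im.mean(-1)<85),6)
    ims.append(im)
c=[cv2.resize(ims[0][180:270,210:330],(400,300),interpolation=cv2.INTER_CUBIC),cv2.resize(ims[1][120:195,335:435],(400,300),interpolation=cv2.INTER_CUBIC)]
e=[cv2.resize(ims[0][180:240,270:390],(400,250)),cv2.resize(ims[1][165:240,260:380],(400,250))]
cv2.imwrite('pics/c20.png',np.vstack([np.hstack(c),np.hstack(e)])[:,:,::-1])
marks('scene',['cab_drawer0_handle']);plan.plan([440,-20,200],2)
E
```

```text
time: 59.4
position: [0.4752, 0.2803, 0.0164]
tool_rot: [-3.14, -0.085, -0.0]
ft_force: [-0.1, -0.8, -0.1]
grip_width: 0.24
grip_force: 0.0
time: 60.02
position: [0.4808, 0.2, 0.1885]
tool_rot: [-3.138, -0.086, -0.005]
ft_force: [-0.6, -0.3, 0.0]
grip_width: 0.343
grip_force: 0.0
time: 60.52
position: [0.4867, 0.0672, 0.1866]
tool_rot: [-2.921, -1.153, -0.001]
ft_force: [-0.7, 0.1, -0.8]
grip_width: 0.347
grip_force: 0.0
top
 n 7 px [252. 197.] ctr [603.3 286.1] size [ 3.8 11.8] ang 2.0 z [21.1 30.8 33.3]
 n 13 px [252. 209.] ctr [557.9 286.1] size [27.3  7.6] ang 9.4 z [21.  28.3 32.9]
 n 12 px [256. 210.] ctr [553.2 273.7] size [28.1  4.8] ang 11.8 z [17.9 21.2 29.1]
 n 209 px [258. 228.] ctr [488.5 266.3] size [90.7 49.1] ang 5.9 z [14.3 24.1 32.9]
 n 6 px [247. 230.] ctr [478.  306.4] size [ 0.8 18.7] ang 87.3 z [29.  31.8 34.8]
 n 8 px [270. 234.] ctr [463.9 221.4] size [ 2.4 22.9] ang 86.8 z [15.2 24.3 32.3]
 n 42 px [249. 244.] ctr [428.5 300.5] size [59.8 26.2] ang 27.7 z [13.8 28.5 39.1]
 n 13 px [264. 249.] ctr [409.5 242.6] size [ 3.7 38.8] ang 1.4 z [22.6 29.3 38. ]
scene
 n 166 px [368. 158.] ctr [490.1 262.7] size [81.4 47.8] ang 7.9 z [16.9 23.7 30.9]
scene cab_drawer0_handle [ 0.4337 -0.0225  0.0536] 0.88
t 60.7 at [486.4  70.5 224.4] psi -47.1 tilt 0.0 F [-0.4  0.  -0.3] w 30.0 gf 0.0
tx -96 ty 35 tz 24 turn -9.8 q7 -1.05
```

View pics/c20.png

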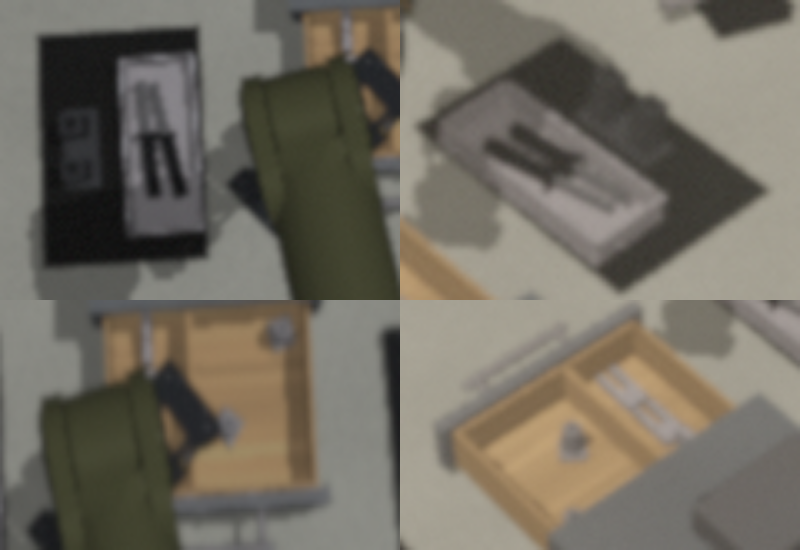

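Both drivers lie flat inside the tray. Now I'll grip the handle and shut the drawer.

```bash
python3 -m crank '[{"tx":-20,"ty":7,"tz":0,"turn":-2},{"tx":-40,"ty":14,"tz":0,"turn":-4},{"tx":-60,"ty":21,"tz":0,"turn":-6},{"tx":-80,"ty":28,"tz":0,"turn":-8},{"tx":-96,"ty":35,"tz":0,"turn":-9.8}]' 26 && python3 -m crank '[{"tx":0,"ty":0,"tz":0,"turn":0},{"tx":0,"ty":0,"tz":0,"turn":0}]' && python3 plan.py 435.5 -20 62 2
```

```text
time: 61.3
position: [0.4399, -0.0205, 0.1864]
tool_rot: [-2.177, -2.265, -0.002]
ft_force: [0.1, -0.0, -0.3]
grip_width: 0.299
grip_force: 0.0
time: 61.55
position: [0.4405, -0.0198, 0.1864]
tool_rot: [2.184, 2.258, 0.001]
ft_force: [0.1, 0.5, 0.3]
grip_width: 0.297
grip_force: 0.0
t 61.5 at [440.5 -19.8 224.4] psi 1.9 tilt 0.0 F [0.1 0.5 0.3] w 25.8 gf 0.0
tx -0 ty -5 tz 162 turn -0.0 q7 -0.20
```

```bash
python3 -m crank '[{"tx":0,"ty":-4,"tz":50,"turn":0},{"tx":0,"ty":-4,"tz":100,"turn":0},{"tx":0,"ty":-4,"tz":130,"turn":0},{"tx":0,"ty":-4,"tz":150,"turn":0},{"tx":0,"ty":-4,"tz":162,"turn":0}]' && python3 -m crank '[{"tx":0,"ty":0,"tz":0,"turn":0},{"tx":0,"ty":0,"tz":0,"turn":0},{"tx":0,"ty":0,"tz":0,"turn":0},{"tx":0,"ty":0,"tz":0,"turn":0}]' 0 20
```

```text
time: 62.18
position: [0.436, -0.0201, 0.0233]
tool_rot: [2.182, 2.259, -0.003]
ft_force: [-0.5, -0.1, -0.2]
grip_width: 0.299
grip_force: 0.0
time: 62.68
position: [0.4369, -0.0203, 0.0248]
tool_rot: [2.181, 2.261, 0.003]
ft_force: [0.4, 0.3, 0.3]
grip_width: 0.117
grip_force: 20.0
```

```bash
python3 -m crank '[{"tx":0,"ty":8,"tz":0,"turn":0},{"tx":0,"ty":20,"tz":0,"turn":0},{"tx":0,"ty":35,"tz":0,"turn":0},{"tx":0,"ty":50,"tz":0,"turn":0},{"tx":0,"ty":65,"tz":0,"turn":0}]' && python3 -m crank '[{"tx":0,"ty":15,"tz":0,"turn":0},{"tx":0,"ty":30,"tz":0,"turn":0},{"tx":0,"ty":45,"tz":0,"turn":0},{"tx":0,"ty":60,"tz":0,"turn":0},{"tx":0,"ty":70,"tz":0,"turn":0}]' && python3 -m crank '[{"tx":0,"ty":4,"tz":0,"turn":0},{"tx":0,"ty":8,"tz":0,"turn":0},{"tx":0,"ty":8,"tz":0,"turn":0}]'
```

```text
time: 63.3
position: [0.5017, -0.018, 0.0248]
tool_rot: [-2.18, -2.261, -0.001]
ft_force: [-2.4, -0.6, 6.6]
grip_width: 0.118
grip_force: 20.0
time: 63.92
position: [0.5725, -0.0156, 0.0248]
tool_rot: [2.18, 2.261, 0.001]
ft_force: [-1.9, 0.9, 7.8]
grip_width: 0.121
grip_force: 20.0
time: 64.3
position: [0.5804, -0.0153, 0.0249]
tool_rot: [2.18, 2.261, 0.003]
ft_force: [0.3, 1.1, 3.8]
grip_width: 0.114
grip_force: 20.0
```

```bash
python3 -m crank '[{"tx":0,"ty":3,"tz":0,"turn":0},{"tx":0,"ty":6,"tz":0,"turn":0},{"tx":0,"ty":6,"tz":0,"turn":0}]' && python3 -m crank '[{"tx":0,"ty":3,"tz":0,"turn":0},{"tx":0,"ty":5,"tz":0,"turn":0},{"tx":0,"ty":5,"tz":0,"turn":0}]'
```

```text
time: 64.68
position: [0.5858, -0.0151, 0.0248]
tool_rot: [2.18, 2.261, 0.002]
ft_force: [0.7, 1.5, 5.5]
grip_width: 0.119
grip_force: 20.0
time: 65.05
position: [0.5907, -0.0149, 0.0248]
tool_rot: [2.181, 2.261, 0.002]
ft_force: [-0.2, 0.7, 5.9]
grip_width: 0.117
grip_force: 20.0
```

```bash
python3 -m crank '[{"tx":0,"ty":2,"tz":0,"turn":0},{"tx":0,"ty":4,"tz":0,"turn":0},{"tx":0,"ty":4,"tz":0,"turn":0}]' && python3 -m crank '[{"tx":0,"ty":2,"tz":0,"turn":0},{"tx":0,"ty":4,"tz":0,"turn":0},{"tx":0,"ty":4,"tz":0,"turn":0}]'
```

```text
time: 65.42
position: [0.5946, -0.0147, 0.0248]
tool_rot: [2.181, 2.261, 0.002]
ft_force: [0.7, 0.8, 6.7]
grip_width: 0.112
grip_force: 20.0
time: 65.8
position: [0.5986, -0.0146, 0.0248]
tool_rot: [2.18, 2.261, 0.002]
ft_force: [-0.5, 0.8, 5.9]
grip_width: 0.118
grip_force: 20.0
```

```bash
python3 - <<'E'
from h import *
im,d=save('scene','scene21.png'); P=cloud('scene',d); K,o,Rm=cam('scene')
def cc(p):
    v=(p-np.array([.759,-.010,0])); a=np.radians(2); return v[...,0]*np.cos(a)+v[...,1]*np.sin(a)
X=cc(P); m=box(P,.5,.72,-.13,-.06,.045,.1)
print(np.histogram(X[m&(P[...,2]>.084)]*1000,bins=np.arange(-200,-80,6)))
print(np.histogram(X[m&(P[...,2]<.082)]*1000,bins=np.arange(-200,-80,6))[0])
cv2.imwrite('pics/c21.png',cv2.resize(im[170:260,270:390,::-1],(800,600),interpolation=cv2.INTER_CUBIC))
E
```

```text
(array([ 0,  0,  0,  0,  0,  0,  0,  0,  0,  0,  0,  0,  0,  0,  0,  9, 36,
       32, 38]), array([-200, -194, -188, -182, -176, -170, -164, -158, -152, -146, -140,
       -134, -128, -122, -116, -110, -104,  -98,  -92,  -86]))
[ 0  0  0  0  0  0  5 15  9  4  2  0  8 32 25  0  0  0  0]
```

View pics/c21.png

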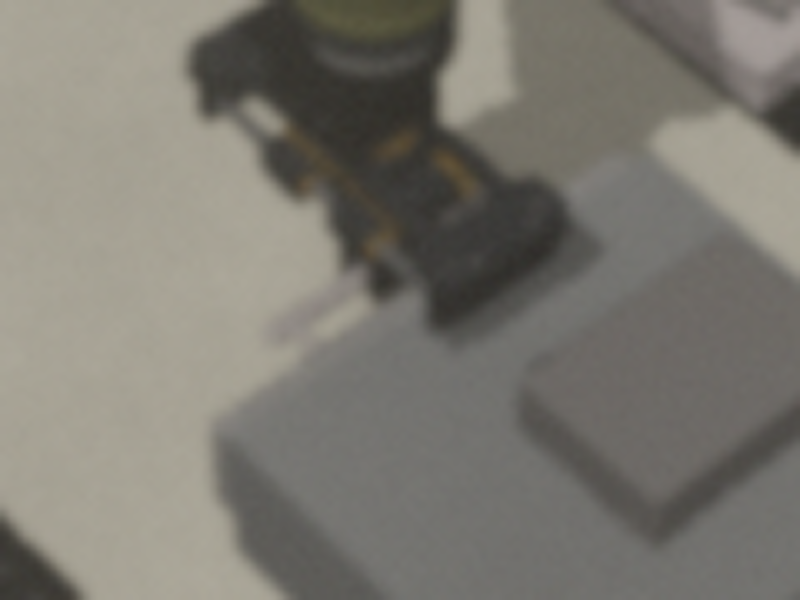

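No wood shows any more, so the drawer is nearly shut. I'll press on until it stops.

```bash
python3 -m crank '[{"tx":0,"ty":2,"tz":0,"turn":0},{"tx":0,"ty":4,"tz":0,"turn":0},{"tx":0,"ty":4,"tz":0,"turn":0}]' && python3 -m crank '[{"tx":0,"ty":2,"tz":0,"turn":0},{"tx":0,"ty":3,"tz":0,"turn":0},{"tx":0,"ty":3,"tz":0,"turn":0}]'
```

```text
time: 66.22
position: [0.6024, -0.0145, 0.0248]
tool_rot: [-2.181, -2.261, -0.001]
ft_force: [-0.8, 1.8, 6.5]
grip_width: 0.117
grip_force: 20.0
time: 66.6
position: [0.6023, -0.0144, 0.0247]
tool_rot: [-2.177, -2.257, 0.004]
ft_force: [-8.7, 0.9, 14.4]
grip_width: 0.12
grip_force: 20.0
```

It has hit its stop. Release, retreat and check.

```bash
python3 -m crank '[{"tx":0,"ty":0,"tz":0,"turn":0},{"tx":0,"ty":-2,"tz":0,"turn":0},{"tx":0,"ty":-2,"tz":0,"turn":0}]' 24 && python3 -m crank '[{"tx":0,"ty":0,"tz":-40,"turn":0},{"tx":0,"ty":0,"tz":-90,"turn":0},{"tx":0,"ty":0,"tz":-150,"turn":0},{"tx":0,"ty":-50,"tz":-170,"turn":0},{"tx":0,"ty":-100,"tz":-170,"turn":0}]' && python3 -m crank '[{"tx":0,"ty":0,"tz":0,"turn":0},{"tx":0,"ty":0,"tz":0,"turn":0}]' && python3 - <<'E'
from h import *
im,d=save('scene','scene22.png'); P=cloud('scene',d)
for n in('scene','top'): marks(n,['cab_drawer0_handle','post0','fork0','stage','mirror','meter'])
X=(P-[.759,-.010,0])[...,0]*np.cos(.035)+(P-[.759,-.010,0])[...,1]*np.sin(.035)
m=box(P,.5,.72,-.13,-.06,.045,.082); print(np.histogram(X[m]*1000,bins=np.arange(-200,-80,6))[0])
m=box(P,.5,.66,-.1,.09,.035,.066); q=X[m]*1000; print('bar',np.histogram(q,bins=np.arange(-190,-100,6)))
E
```

```text
time: 66.97
position: [0.6027, -0.0148, 0.0239]
tool_rot: [-2.181, -2.261, 0.001]
ft_force: [0.3, 0.5, 1.6]
grip_width: 0.265
grip_force: 0.0
time: 67.6
position: [0.5074, -0.0198, 0.1964]
tool_rot: [2.182, 2.255, -0.001]
ft_force: [-1.5, -0.3, 3.0]
grip_width: 0.278
grip_force: 0.0
time: 67.85
position: [0.5074, -0.0172, 0.1956]
tool_rot: [-2.18, -2.261, -0.004]
ft_force: [-0.1, -0.3, 0.3]
grip_width: 0.272
grip_force: 0.0
scene cab_drawer0_handle [ 0.6003 -0.0161  0.055 ] 0.89
scene fork0 [ 0.7594 -0.0147 -0.0022] 0.73
scene fork0 [0.4435 0.2764 0.0134] 0.7
scene stage [0.4413 0.5731 0.0018] 0.64
scene stage [ 0.6016 -0.0173  0.0553] 0.62
scene stage [ 0.5475 -0.5569 -0.0007] 0.27
scene mirror [ 0.5487 -0.5586 -0.0011] 0.8
scene meter [0.775  0.0281 0.0848] 0.63
top cab_drawer0_handle [ 0.4394 -0.0244  0.0522] 0.77
top cab_drawer0_handle [0.5037 0.3635 0.0043] 0.54
top post0 [ 0.6321 -0.0989  0.0203] 0.57
top post0 [ 0.547  -0.0401  0.0202] 0.39
top fork0 [0.6324 0.0601 0.0346] 0.48
top stage [0.4411 0.5734 0.0045] 0.75
top mirror [0.5769 0.2714 0.0161] 0.6
top mirror [ 0.5501 -0.5537 -0.0025] 0.49
top meter [0.7724 0.0249 0.091 ] 0.82
[ 0  0  0  0  0  0  1 13 13  3  4  2  0 21 21  1  0  0  0]
bar (array([ 0,  0,  0,  0,  1, 43, 79, 14,  9,  5,  0,  0,  0,  0]), array([-190, -184, -178, -172, -166, -160, -154, -148, -142, -136, -130,
       -124, -118, -112, -106]))
```

View pics/scene22.png

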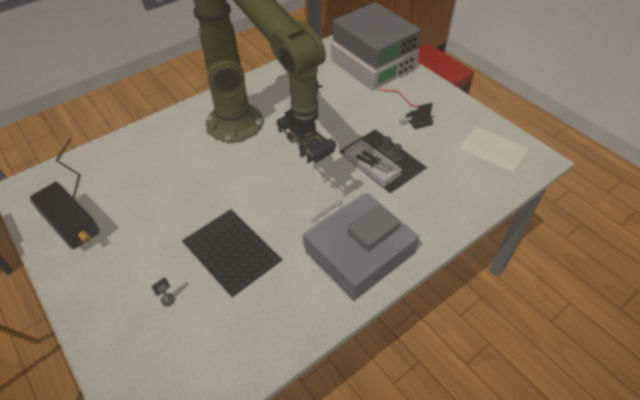

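The drawer is shut, the board is empty, both drivers are in the tray and the bystanders haven't moved, so I'm handing in.

```bash
python3 -c "
from bench import ctrl
print(ctrl.close_job())"
```

```text
the job is handed in; nothing more can be done
None
```

I handed the job in at about 68 s of the 210 s: both posts are in the wider bay, all three forks are in the narrower bay (one was left standing on its edge), both screwdrivers lie flat inside the tray, the drawer is pushed to its stop, and the power meter, stage and mirror did not move.

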